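Unlock the cassette and load it into the reader

TASK

Unlock the blue sample cassette from its transit dock: first turn the left dial until its yellow dot points at the black pointer line on the housing, then turn the right dial until its blue dot does. Lift the cassette straight out, set it down on the reader's loading tray in front of the slot and let go; then take it again at its tail and slide it gently, without ramming it, fully home to the stop inside the slot. Do not disturb the glassware and bottles standing around.

Things in the scene. Friction and masses are not known exactly. Their poses are not given: they have to be found in the camera images.
- dock: Fixed transit dock, 92 (x) x 306 (y) mm, origin at the centre of its underside, z up. The cassette lies mid-dock along its y, on a plate 8 mm up. Rails 40 mm high hide the cassette's flanks 26 to 62 mm from the middle; the 52 mm gap between them bares the flanks, down to the plate. Dial housings 92 mm square, 38 mm high, at both ends; dial axes at y = +-107 mm.
- dial_left_grip (a point): On the left dial's axis (dock's +y end), 66 mm above the bench, at grip height. Knurled aluminium knob, 38 mm diameter, 47 to 80 mm above the bench, on a black skirt of 60 mm diameter with six dots 60 degrees apart (counterclockwise from above: yellow, red, white, blue, green, orange). Black pointer line on the housing on the dock's -x side.
- dial_left (a joint): Left dial's angle, rad, growing counterclockwise seen from above; 0 = yellow dot at the pointer (code). Stays where left (friction 0.04 N m), starts at 0.7 to 2.4, no stop within 6 rad. A hidden disc on each dial locks the cassette's end tab down; it frees it (lift straight up) within about 0.17 rad of the code; both must be set.
- dial_right_grip (a point): On the axis of the right dial (at the dock's -y end), 66 mm above the bench; same knob and skirt as the left one.
- dial_right (a joint): Angle of the right dial about the vertical, rad, growing counterclockwise as seen from above; 0 = blue dot at the pointer line (its code). Starts between -2.4 and -0.7, otherwise as the left dial.
- cassette: Loose blue cassette with white labels: body 120 (own x) x 44 (y) x 32 mm (z), about 0.25 kg; a white tab 14 mm wide sticks out 14 mm at either end, 4 to 12 mm above the underside: 148 mm over all. Origin at the centre of its underside, z up. Both ends alike: either may go first. Starts in the dock, underside 8 mm above the bench.
- reader: Fixed white reader, 124 mm wide; origin on the bench under the middle of the slot's mouth, +x into the slot, z up. Floor 6 mm up, running out as a flat grey loading tray, x = -120 to 0 mm, no side walls. Slot 52 wide, 40 high, 100 mm deep, mouth flared to about 63 mm in the first 15 mm. Roof top 56 mm above the bench, 84 mm from x = 65 mm on. The floor grips: pressed down, the cassette drags.
- reader_home (a point): Where the cassette's origin lies when fully home: 26 mm inside the mouth, mid-slot, on the floor 6 mm above the bench; axes as the reader's. Home, the leading tab touches the stop at the slot's end and 48 mm of the tail (34 mm of body, 14 mm tab) stick out of the mouth.
- flask: Bystander: conical glass flask, 63 mm wide, 103 mm high, loose, behind the work; origin under its centre.
- beaker: Bystander: glass beaker, 54 mm wide, 70 mm high, loose, in front of the dock; origin under its centre.
- sample_pot: Bystander: white pot with blue lid, 47 mm wide, 66 mm high, loose, in front; origin under its centre.
- wash_bottle: Bystander: white wash bottle with red cap and bent spout, 62 x 95 x 194 mm, loose, behind the dock; origin under its centre.
Things that resemble listed ones, but are neither listed nor needed, are in the scene too. There is more than one size of the cassette; the one meant has the size given above.

How it is judged:
On the way, in this order (a step that is already met when the one before it is completed fails the run):
1. the left dial shows yellow at its pointer (within 0.2 rad) (value of joint dial_left between -0.2 and 0.2 rad), for 0.2 s.
2. the right dial shows blue at its pointer (within 0.2 rad), the left one still at yellow (value of joint dial_right between -0.2 and 0.2 rad and value of joint dial_left between -0.25 and 0.25 rad), for 0.2 s.
3. the cassette is lifted clear of the dock (z of cassette in the frame of dock above 0.045 m), for 0.1 s.
4. the cassette lies flat on the loading tray before or partly in the slot, at least 20 mm short of home, let go of (x of cassette in the frame of reader_home between -0.15 and -0.02 m and z of cassette in the frame of reader_home below 0.008 m and y of cassette in the frame of reader_home between -0.035 and 0.035 m and angle between cassette's own z axis and vertical below 0.1 rad and contact force between each of the arm, the fingers and cassette below 0.1 N and linear speed of cassette below 0.02 m/s), for 0.15 s.
At the end, for the whole second after the job is handed in: The cassette lies flat, right way up and at rest in the reader's slot, within 6 mm of fully home along the slot, 7 mm sideways, 0.1 rad in line with it. The dials may stay as they are (x of cassette in the frame of reader_home between -0.006 and 0.006 m and y of cassette in the frame of reader_home between -0.007 and 0.007 m and z of cassette in the frame of reader_home between -0.005 and 0.005 m and angle between the x axis of cassette and the x axis of reader, either way round below 0.1 rad and angle between cassette's own z axis and vertical below 0.06 rad and linear speed of cassette below 0.01 m/s); the robot touches nothing.
It fails at once if a bystander is moved by more than 25 mm or tipped (distance of any of flask, beaker, sample_pot, wash_bottle from where it was at the start of the episode above 0.025 m or angle between any of flask, beaker, sample_pot, wash_bottle's own z axis and vertical above 0.4 rad).
It fails at once if the cassette is rammed or dropped into the reader (more than 45 N between them) (contact force between cassette and reader above 45 N).
It also fails if it takes over 72 s, if anything falls off the work surface, if the arm or the gripper's body presses on something with over 40 N, if the wrist force passes 120 N, or if a joint passes its speed limit or range.

ROBOT

A 7-joint arm with a two-finger parallel gripper is mounted at the origin on a cart in front of the work surface, level with it; the furniture and walls round the work are solid. World frame = base frame: x ahead of the robot, y to its left, z up, the work surface at z = 0. Lengths are in m, angles in rad, forces in N, time in s.
With the tool pointing down it reaches from about 0.425 to 1.025 m from the base axis. Payload 3.6 kg.
Tool frame: the origin (TCP) lies midway between the tips of the shut fingers; the grasp point (between the pads) lies 19 mm behind it; z points along the fingers, y is the direction in which the jaws open and shut (so a half turn about z gives the same grasp; the last joint's range is limited). The gripper opens to 85 mm and grips with 20 to 120 N. Pads are 22 mm wide; open, the fingers measure 114 mm over their backs; the gripper's body (76 mm by 85 mm) begins 54 mm behind the grasp point. The pads swing forward as they close: fully open they stand 13 mm farther back than shut.
Start: joints at [-1.331, 0.591, 0.048, 1.609, -0.033, 0.943, -0.034], TCP at [0.238, 0.685, 0.231] pointing down, gripper open.
Joint ranges: [-2.69, 2.69], [-0.47, 2.24], [-1.27, 1.36], [0.19, 2.51], [-1.53, 4.68], [0.08, 2.07], [-3.09, 3.09]. Speed limits (rad/s): [2.57, 2.57, 3.14, 3.14, 3.14, 3.14, 3.14].

INTERFACE

Orientations are given as a 3x3 rotation matrix whose columns are the frame's x, y, z axes.
In Python, from cell import manip gives the robot as it stands.
- The arm moves only by the tool servo_tool, never from a script. Its argument "deltas" is a list of rows, each an object with "linear": the shift along the tool's x, y, z in mm, a list of three; "rot": the turn, a rotation vector about the tool's x, y, z in rad, a list of three; "hand": the closure in counts, from 0 (fully open) to 255 (shut). A call has 1 to 5 rows; each row is the pose to reach, as a shift and turn from the pose commanded when the call began, along the tool's axes at that moment; what a row does not reach only later rows make up. A row lasts 1/10 s, in which the tool goes at most 50 mm and 8.59 degrees, less where a joint would pass 70% of its speed; a pose out of reach is approached as far as the arm can. A call with a gripper value outside its range is refused whole. The fingers move at their own pace and stop on an object; the grip force is fixed at half the most. Time passes only in rows, so rows that repeat a pose let the fingers close. It gives the time, the measured TCP pose, the force and the opening at its end, in the units of the state.
- manip.get_obs(): the state, without advancing time (a new reading comes with each control period).
- manip.capture(name): name is "scene" or "top" or "wrist"; returns a dict with "image" (400x640x3 uint8, red, green, blue), "z_map" (400x640 float32, m along the optical axis (not along the pixel's ray), 0 where there is no reading), "intrinsics" (3x3 intrinsics, pixels), "cam_to_world" (4x4, takes a point from camera to world coordinates). Camera axes: x right, y down, z forward; pixel columns grow to the right and rows downward; lengths in m; the calibration is good to about 2 mm. The wrist camera is an equidistant fisheye: a pixel r from the principal point sees the ray r / f radians off the axis. A picture is of the moment at which its call begins.
- manip.job_done(): hands the job in, once; it reports no verdict.
The state is a dict: "time_s": time; "joints": joint angles; "dq": joint speeds; "joint_efforts": joint torques, N m; "position": TCP position; "orientation": TCP orientation; "contact_force": force on the tool from outside, world axes, zero at the start; "ft_torque": the same for the moment, N m; "grip_width": opening from 0.0 (shut) to 1.0 (fully open).
Only numpy, scipy, OpenCV 4.12 (cv2) and the standard library are available. Lean on these libraries where they do the work, as an engineer would, in place of code of your own. Each camera call takes 0.05 s, during which the arm holds its last target.

## Working session

There is one attempt and no reset: what is moved stays moved. The work goes in short steps, Python scripts to look and compute and a tool call to move; the robot and the scene stay as the last step left them, time stands still between calls to the robot, and variables do not carry over. Pictures are saved under pics/ and viewed, and the job is handed in when it is done.

Besides the shell and the picture viewer there is one more tool, called by a JSON object that holds its "method" and its "body". servo_tool: Moves the arm, as the interface text tells. Its arguments: {"type":"object","properties":{"deltas":{"type":"array","items":{"type":"object","properties":{"linear":{"type":"array","items":{"type":"number"}},"rot":{"type":"array","items":{"type":"number"}},"hand":{"type":"number"}}}}},"required":["deltas"]}

```bash
ls; mkdir -p pics; python3 - <<'E'
from cell import manip
import cv2,numpy as np
for n in ["scene","top","wrist"]:
    c=manip.capture(n)
    np.savez("pics/%s0.npz"%n,**c)
    cv2.imwrite("pics/%s0.png"%n,c["image"][:,:,::-1])
    print(n,c["intrinsics"].tolist(),np.round(c["cam_to_world"],4).tolist())
o=manip.get_obs();print(o)
E
```

```text
pics
scene [[417.51690092616235, 0.0, 317.18027830723435], [0.0, 417.51690092616235, 202.473225894292], [0.0, 0.0, 1.0]] [[0.7529, -0.4442, 0.4856, -0.0091], [-0.6579, -0.4914, 0.5707, -0.6127], [-0.0149, -0.7492, -0.6622, 0.8471], [0.0, 0.0, 0.0, 1.0]]
top [[481.5475954609951, 0.0, 319.9917997193945], [0.0, 481.5475954609951, 196.2751564068236], [0.0, 0.0, 1.0]] [[0.0268, -0.9986, 0.0459, 0.4874], [-0.9996, -0.0271, -0.0067, 0.0453], [0.008, -0.0457, -0.9989, 1.6517], [0.0, 0.0, 0.0, 1.0]]
wrist [[309.70691628693146, 0.0, 323.6710861689624], [0.0, 309.70691628693146, 202.3612850856956], [0.0, 0.0, 1.0]] [[0.3277, 0.9118, 0.2476, 0.1748], [0.9448, -0.3157, -0.0877, 0.7061], [-0.0018, 0.2627, -0.9649, 0.3726], [0.0, 0.0, 0.0, 1.0]]
{'time_s': 0.15, 'joints': array([-1.33051434,  0.5919187 ,  0.04831983,  1.60952058, -0.03328882,
        0.94271125, -0.03368625]), 'dq': array([-0.0003368 , -0.00215463, -0.00095796, -0.00428534, -0.00157192,
        0.00047709, -0.00013705]), 'joint_efforts': array([ 2.64582370e-03, -5.49246025e+01,  1.54967755e+00, -1.98452872e+01,
        9.57995304e-03,  5.66520088e-03, -6.25518496e-06]), 'position': array([0.23730905, 0.68438407, 0.23039899]), 'orientation': array([[-9.44840352e-01,  3.27530900e-01, -4.66954133e-04],
       [ 3.27531214e-01,  9.44838848e-01, -1.68986724e-03],
       [-1.12287332e-04, -1.74959681e-03, -9.99998463e-01]]), 'contact_force': array([ 0.00460244, -1.25734383, -0.12237255]), 'ft_torque': array([-0.03798016, -0.00336547,  0.04593356]), 'grip_width': 0.996655720652496}
```

View pics/scene0.png

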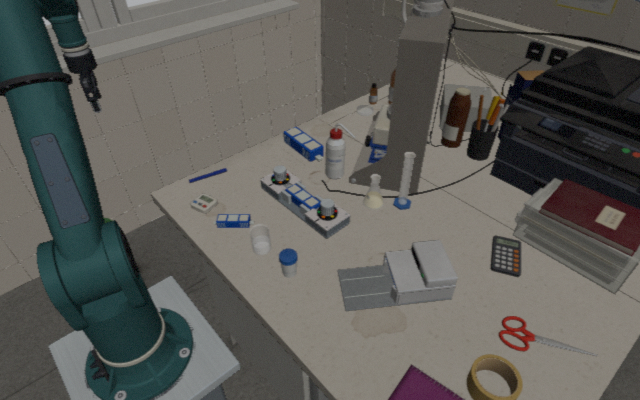

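View pics/top0.png

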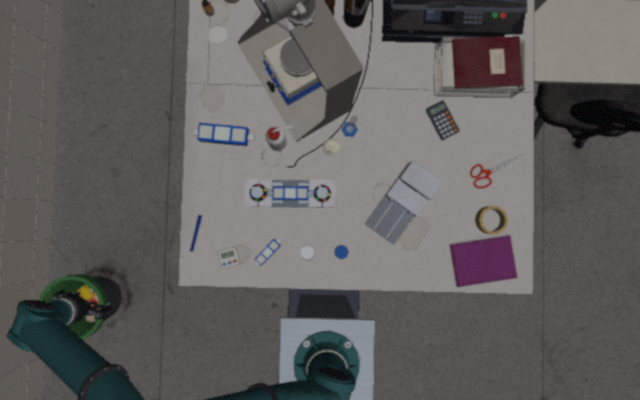

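View pics/wrist0.png

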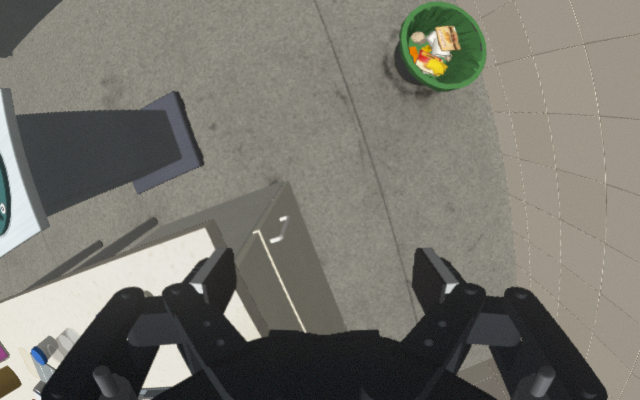

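```bash
cat > h.py <<'E'
import numpy as np,cv2
def load(n): return dict(np.load("pics/%s.npz"%n))
def ray(c,u,v,z):
    K=c["intrinsics"];T=c["cam_to_world"]
    d=T[:3,:3]@np.array([(u-K[0,2])/K[0,0],(v-K[1,2])/K[1,1],1.]);o=T[:3,3]
    return o+d*(z-o[2])/d[2]
def rayf(c,u,v,z):  # fisheye
    K=c["intrinsics"];T=c["cam_to_world"]
    x=(u-K[0,2])/K[0,0];y=(v-K[1,2])/K[1,1];r=np.hypot(x,y)+1e-12
    d=T[:3,:3]@np.array([x/r*np.sin(r),y/r*np.sin(r),np.cos(r)]);o=T[:3,3]
    return o+d*(z-o[2])/d[2]
def proj(c,p):
    T=c["cam_to_world"];q=T[:3,:3].T@(np.asarray(p)-T[:3,3]);K=c["intrinsics"]
    return K[0,0]*q[0]/q[2]+K[0,2],K[1,1]*q[1]/q[2]+K[1,2]
def projf(c,p):
    T=c["cam_to_world"];q=T[:3,:3].T@(np.asarray(p)-T[:3,3]);K=c["intrinsics"]
    s=np.hypot(q[0],q[1]);r=np.arctan2(s,q[2])/s
    return K[0,0]*q[0]*r+K[0,2],K[1,1]*q[1]*r+K[1,2]
E
python3 - <<'E'
from h import *
c=load("top0")
im=c["image"][:,:,::-1]
a=cv2.resize(im[165:220,235:345],None,fx=7,fy=7,interpolation=cv2.INTER_CUBIC)
b=cv2.resize(im[150:250,355:450],None,fx=6,fy=6,interpolation=cv2.INTER_CUBIC)
cv2.imwrite("pics/tA.png",a);cv2.imwrite("pics/tB.png",b)
for n,(u,v,z) in dict(dL=(258,192,.08),dR=(322,192,.08),a=(245,193,.03)).items(): print(n,ray(c,u,v,z))
print(c["z_map"][193,290],c["z_map"][180:200:5,400])
E
```

```text
dL [0.5681125  0.23745375 0.08      ]
dR [0.5738009  0.02852884 0.08      ]
a [0.56611962 0.28718412 0.03      ]
1.6116095 [1.5891405 1.5997999 1.5983502 1.6034266]
```

View pics/tA.png

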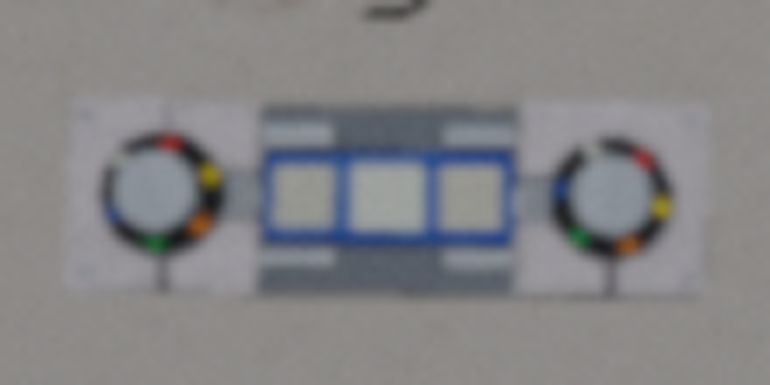

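View pics/tB.png

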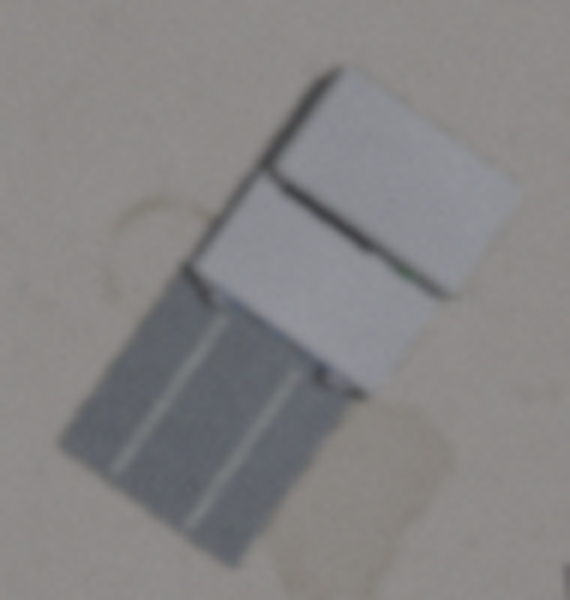

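```bash
python3 - <<'E'
from h import *
c=load("top0")
P=lambda u,v,z,s,o: ray(c,u/s+o[0]-0.5+0.5/s,v/s+o[1]-0.5+.5/s,z)
oA=(235,165);oB=(355,150)
for n,a in dict(kL=(158,190,.08),kR=(610,191,.08),c1=(70,98,.038),c2=(708,106,.038),c3=(705,293,.038),c4=(66,290,.038),pl=(162,290,.038),pr=(611,290,.038)).items():
    print(n,P(*a,7,oA).round(4))
for n,a in dict(tl=(60,443,.006),tr=(235,567,.006),m1=(190,268,.006),r_l=(198,265,.056),r_r=(368,392,.056),t1=(345,65,.084),t2=(522,190,.084),l1a=(117,473,.006),l1b=(222,318,.006),l2a=(190,527,.006),l2b=(295,372,.006)).items():
    print(n,P(*a,6,oB).round(4))
for n,(u,v,z) in dict(beaker=(307,253,.07),pot=(341,252,.066),flask=(331,147,.09),bottle=(275,133,.15)).items(): print(n,ray(c,u,v,z).round(3))
E
```

```text
kL [0.569  0.2403 0.08  ]
kR [0.5742 0.0295 0.08  ]
c1 [0.6142 0.2891 0.038 ]
c2 [ 0.6187 -0.0169  0.038 ]
c3 [ 0.5289 -0.0177  0.038 ]
c4 [0.5221 0.2879 0.038 ]
pl [0.5233 0.242  0.038 ]
pr [0.5291 0.0273 0.038 ]
tl [ 0.4744 -0.1205  0.006 ]
tr [ 0.4067 -0.2216  0.006 ]
m1 [ 0.5761 -0.1925  0.006 ]
r_l [ 0.5752 -0.1897  0.056 ]
r_r [ 0.5075 -0.2852  0.056 ]
t1 [ 0.6852 -0.2636  0.084 ]
t2 [ 0.6194 -0.3615  0.084 ]
l1a [ 0.4582 -0.1533  0.006 ]
l1b [ 0.5481 -0.2114  0.006 ]
l2a [ 0.4287 -0.1955  0.006 ]
l2b [ 0.5184 -0.2536  0.006 ]
beaker [0.373 0.072 0.07 ]
pot [ 0.379 -0.039  0.066]
flask [0.721 0.003 0.09 ]
bottle [0.751 0.182 0.15 ]
```

{"method": "servo_tool", "body": {"deltas": [{"linear": [-41, -28, 0], "hand": 0}, {"linear": [-82, -56, 0], "hand": 0}, {"linear": [-123, -84, 0], "hand": 0}, {"linear": [-164, -112, 0], "hand": 0}, {"linear": [-205, -140, 0], "hand": 0}]}}

```text
invalid input
```

{"method": "servo_tool", "body": {"deltas": [{"linear": [-41, -28, 0], "hand": 0}, {"linear": [-82, -56, 0], "hand": 0}, {"linear": [-123, -84, 0], "hand": 0}, {"linear": [-164, -112, 0], "hand": 0}, {"linear": [-205, -140, 0], "hand": 0}]}}

```text
invalid input
```

{"method": "servo_tool", "body": {"deltas": [{"linear": [-35, -23, 10], "hand": 0}, {"linear": [-49, -31, 20], "hand": 0}, {"linear": [-49, -31, 20], "hand": 0}]}}

```text
invalid input
```

```bash
cat > snap.py <<'E'
import sys,cv2,numpy as np
from cell import manip
n,cam=sys.argv[1:3]
c=manip.capture(cam);np.savez("pics/%s.npz"%n,**c);cv2.imwrite("pics/%s.png"%n,c["image"][:,:,::-1])
o=manip.get_obs();print(o["time_s"],o["position"].round(4),o["orientation"].round(4).tolist(),o["joints"].round(3),o["contact_force"].round(2),o["grip_width"])
E
python3 snap.py w1 wrist
```

```text
0.2 [0.2374 0.6845 0.2305] [[-0.9448, 0.3276, -0.0004], [0.3276, 0.9448, -0.0014], [-0.0001, -0.0015, -1.0]] [-1.33   0.592  0.048  1.609 -0.033  0.943 -0.034] [ 0.36 -1.62 -0.24] 1.0001631425097908
```

View pics/w1.png

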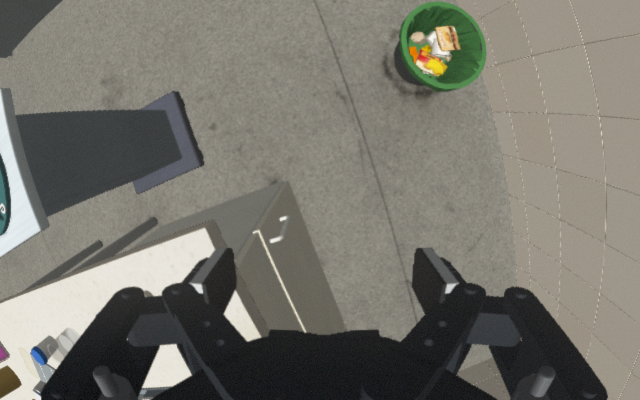

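The moves were refused (rows need "rot" too, presumably); the arm has not moved.

{"method": "servo_tool", "body": {"deltas": [{"linear": [-41, -28, 0], "rot": [0, 0, 0], "hand": 0}, {"linear": [-82, -56, 0], "rot": [0, 0, 0], "hand": 0}, {"linear": [-123, -84, 0], "rot": [0, 0, 0], "hand": 0}, {"linear": [-164, -112, 0], "rot": [0, 0, 0], "hand": 0}, {"linear": [-205, -140, 0], "rot": [0, 0, 0], "hand": 0}]}}

```text
time_s: 0.7
position: [0.3863, 0.4838, 0.2313]
orientation: [[-0.945, 0.327, 0.0], [0.327, 0.945, -0.0], [-0.0, -0.0, -1.0]]
contact_force: [1.1, 1.2, 0.8]
grip_width: 1.0
```

{"method": "servo_tool", "body": {"deltas": [{"linear": [-41, -28, 0], "rot": [0, 0, 0], "hand": 0}, {"linear": [-82, -56, 0], "rot": [0, 0, 0], "hand": 0}, {"linear": [-123, -84, 0], "rot": [0, 0, 0], "hand": 0}, {"linear": [-164, -112, 0], "rot": [0, 0, 0], "hand": 0}, {"linear": [-205, -140, 0], "rot": [0, 0, 0], "hand": 0}]}}

```text
time_s: 1.2
position: [0.534, 0.2844, 0.2314]
orientation: [[-0.945, 0.327, 0.0], [0.327, 0.945, 0.0], [-0.0, 0.0, -1.0]]
contact_force: [0.8, -0.1, 0.8]
grip_width: 1.0
```

{"method": "servo_tool", "body": {"deltas": [{"linear": [-35, -21, 15], "rot": [0, 0, 0], "hand": 0}, {"linear": [-48, -29, 30], "rot": [0, 0, 0], "hand": 0}, {"linear": [-48, -29, 30], "rot": [0, 0, 0], "hand": 0}]}}

```text
time_s: 1.5
position: [0.5691, 0.2391, 0.1991]
orientation: [[-0.943, 0.333, -0.003], [0.333, 0.943, -0.003], [0.002, -0.004, -1.0]]
contact_force: [-1.3, 0.2, 0.4]
grip_width: 1.0
```

```bash
python3 snap.py w2 wrist
```

```text
1.55 [0.5681 0.2423 0.2   ] [[-0.9442, 0.3292, -0.0032], [0.3292, 0.9442, -0.0011], [0.0027, -0.0021, -1.0]] [-0.537  0.495  0.085  1.886 -0.059  0.766  0.816] [-0.31  0.8   0.08] 1.0002509061117877
```

View pics/w2.png

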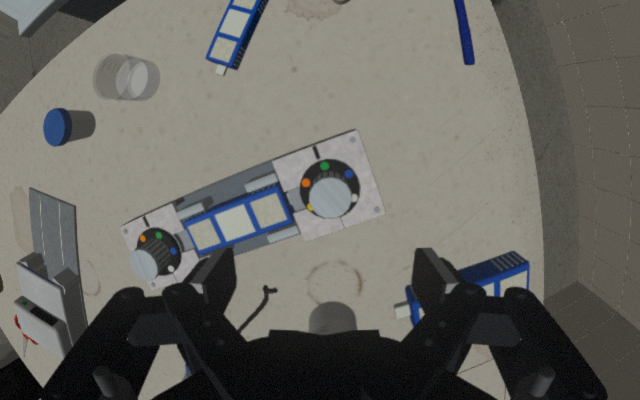

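```bash
python3 - <<'E'
from h import *
c=load("w2");im=c["image"][:,:,::-1]
a=cv2.resize(im[120:250,265:395],None,fx=6,fy=6,interpolation=cv2.INTER_CUBIC)[:590]
b=cv2.resize(im[205:305,110:210],None,fx=6,fy=6,interpolation=cv2.INTER_CUBIC)
cv2.imwrite("pics/w2a.png",a);cv2.imwrite("pics/w2b.png",b)
print(projf(c,[.568,.2423,.2]),c["cam_to_world"][:3,3])
E
```

```text
(np.float64(329.03865964369714), np.float64(251.74812751656475)) [0.50721877 0.26153327 0.34151417]
```

View pics/w2a.png

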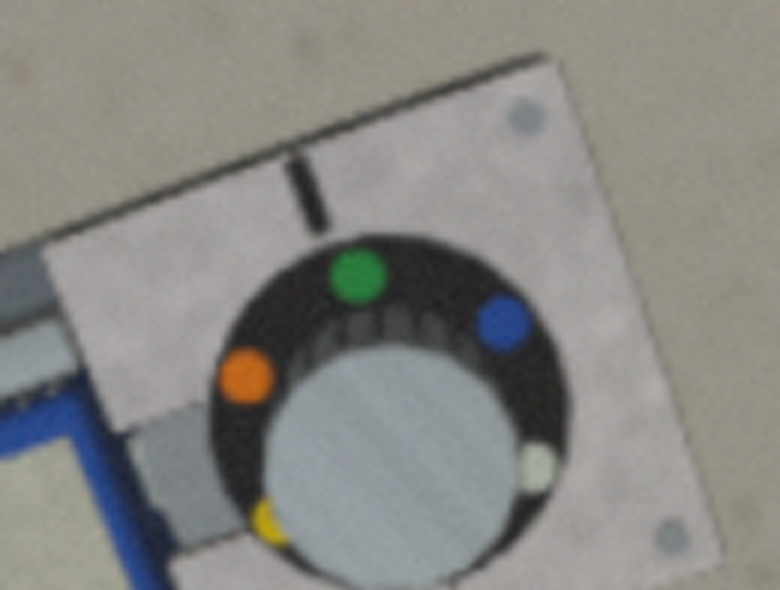

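View pics/w2b.png

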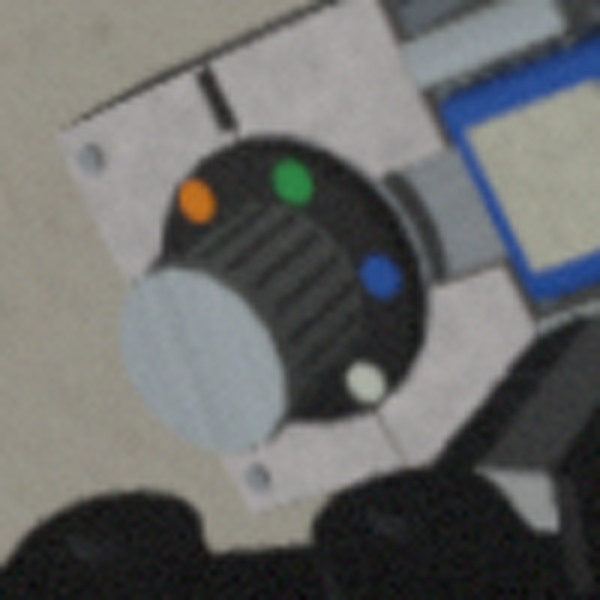

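```bash
cat >> h.py <<'E'
def P6(c,u,v,z,o,s=6): return rayf(c,(u+.5)/s+o[0]-.5,(v+.5)/s+o[1]-.5,z)
def circ(p):
    p=np.array(p)[:,:2];A=np.c_[2*p,np.ones(len(p))];x=np.linalg.lstsq(A,(p**2).sum(1),rcond=None)[0]
    return x[:2],np.sqrt(x[2]+x[:2]@x[:2])
E
python3 - <<'E'
from h import *
c=load("w2")
names=["yellow","red","white","blue","green","orange"]
def dial(dots,ptr,top,o,code):
    for z in (.045,.047):
        p={k:P6(c,*v,z,o) for k,v in dots.items()}
        ctr,r=circ(list(p.values()));print("z",z,"ctr",ctr.round(4),"r",r.round(4))
    tp=P6(c,*top,.08,o);print("knobtop",tp.round(4))
    pp=[P6(c,*v,.038,o) for v in ptr];print("ptr",[q.round(4) for q in pp])
    cc=(ctr+tp[:2])/2
    th=lambda q:np.arctan2(q[1]-cc[1],q[0]-cc[0])
    a0=np.mean([np.mod(th(q),2*np.pi) for q in pp]);print("ptr dir",a0)
    for k,q in p.items():
        a=th(q)-a0-(names.index(k)-names.index(code))*np.pi/3
        print(k,((a+np.pi)%(2*np.pi)-np.pi).round(3))
dial(dict(green=(358,276),orange=(246,377),blue=(502,322),white=(540,468)),[(296,160),(318,228)],(392,467),(265,120),"yellow")
dial(dict(green=(293,182),orange=(198,201),blue=(381,277),white=(366,383)),[(206,77),(229,126)],(204,361),(110,205),"blue")
E
```

```text
z 0.045 ctr [0.5732 0.2434] r 0.0253
z 0.047 ctr [0.5728 0.2435] r 0.0252
knobtop [0.571  0.2436 0.08  ]
ptr [array([0.5273, 0.243 , 0.038 ]), array([0.539 , 0.2426, 0.038 ])]
ptr dir 3.161867732741751
green 1.95
orange 1.947
blue 1.958
white 1.958
z 0.045 ctr [0.5755 0.028 ] r 0.0246
z 0.047 ctr [0.575  0.0296] r 0.0244
knobtop [0.5747 0.0313 0.08  ]
ptr [array([0.5315, 0.0289, 0.038 ]), array([0.5422, 0.0291, 0.038 ])]
ptr dir 3.1802195059096148
green -1.717
orange -1.716
blue -1.774
white -1.802
```

{"method": "servo_tool", "body": {"deltas": [{"linear": [-2.5, 1.9, 40], "rot": [0, 0, 0], "hand": 0}, {"linear": [-2.5, 1.9, 80], "rot": [0, 0, 0], "hand": 0}, {"linear": [-2.5, 1.9, 110], "rot": [0, 0, 0], "hand": 0}, {"linear": [-2.5, 1.9, 110], "rot": [0, 0, 0], "hand": 0}]}}

```text
time_s: 1.95
position: [0.5671, 0.2463, 0.0878]
orientation: [[-0.946, 0.323, -0.009], [0.323, 0.946, -0.002], [0.008, -0.004, -1.0]]
contact_force: [-0.9, -0.0, -0.6]
grip_width: 0.999
```

```bash
python3 snap.py w3 wrist
```

```text
2.0 [0.5692 0.2466 0.0901] [[-0.9462, 0.3236, -0.0045], [0.3236, 0.9462, -0.0001], [0.0042, -0.0016, -1.0]] [-0.524  0.646  0.063  1.943 -0.075  0.559  0.83 ] [0.29 0.27 0.66] 1.001039093432322
```

View pics/w3.png

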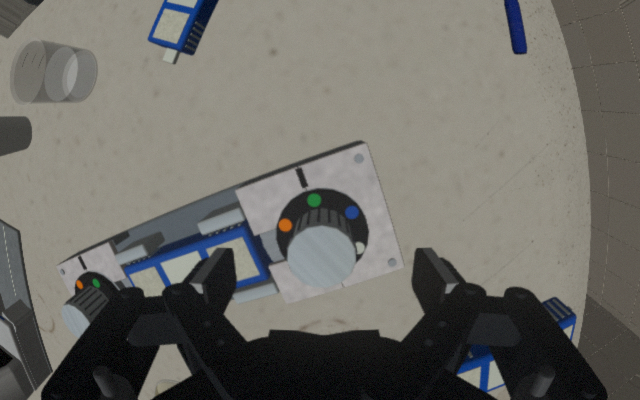

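```bash
python3 - <<'E'
from h import *
c=load("w3");im=c["image"]
hsv=cv2.cvtColor(im,cv2.COLOR_RGB2HSV)
print(im[258,320],im[150,300],im[275,370])
m=((im[:,:,2].astype(int)-im[:,:,0]>8)&(im[:,:,0]>100)).astype(np.uint8);m[:, :275]=0;m[:,362:]=0;m[:215]=0;m[295:]=0
m=cv2.morphologyEx(m,cv2.MORPH_OPEN,np.ones((5,5)))
cs,_=cv2.findContours(m,cv2.RETR_EXTERNAL,cv2.CHAIN_APPROX_NONE);k=max(cs,key=cv2.contourArea)
e=cv2.fitEllipse(k);print(e)
pts=[rayf(c,*q[0],.08) for q in k.astype(float)];print(circ(pts))
E
```

```text
[142 150 154] [148 144 133] [164 161 159]
((314.6947937011719, 255.18528747558594), (52.12157440185547, 58.661842346191406), 24.059537887573242)
(array([0.56978525, 0.23997338]), np.float64(0.015142156250514823))
```

```bash
python3 - <<'E'
from h import *
c=load("w3");im=c["image"][:,:,::-1]
a=cv2.resize(im[200:300,270:370],None,fx=6,fy=6,interpolation=cv2.INTER_CUBIC)
for (x,y) in [(0,0)]: pass
cv2.imwrite("pics/w3a.png",a)
E
```

```text
(no output)
```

View pics/w3a.png

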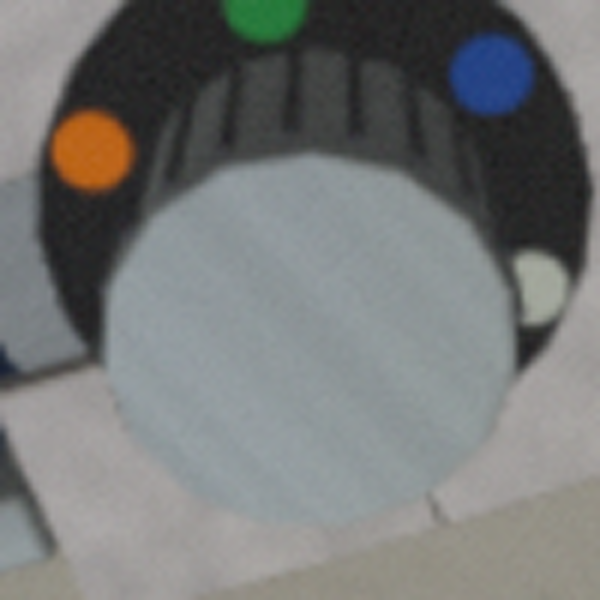

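```bash
python3 - <<'E'
from h import *
c=load("w3")
print(circ([P6(c,*q,.08,(270,200)) for q in [(104,330),(518,350),(310,152),(320,525),(155,215),(465,215),(195,490),(460,470)]]))
print(circ([P6(c,*q,.047,(270,200)) for q in [(265,2),(93,150),(491,74),(543,287)]]))
E
```

```text
(array([0.57156768, 0.24345508]), np.float64(0.018439770034618382))
(array([0.57315562, 0.24310621]), np.float64(0.02515611002782137))
```

{"method": "servo_tool", "body": {"deltas": [{"linear": [0, 0, 25], "rot": [0, 0, 0], "hand": 0}, {"linear": [0, 0, 40], "rot": [0, 0, 0], "hand": 0}, {"linear": [0, 0, 40], "rot": [0, 0, 0], "hand": 0}, {"linear": [0, 0, 40], "rot": [0, 0, 0], "hand": 0}]}}

```text
time_s: 2.4
position: [0.5723, 0.2448, 0.0523]
orientation: [[-0.945, 0.327, 0.001], [0.327, 0.945, 0.001], [-0.001, 0.001, -1.0]]
contact_force: [-0.1, -0.1, 0.1]
grip_width: 1.002
```

{"method": "servo_tool", "body": {"deltas": [{"linear": [-0.3, -1, 3], "rot": [0, 0, 0], "hand": 60}, {"linear": [-0.3, -1, 3], "rot": [0, 0, 0], "hand": 255}, {"linear": [-0.3, -1, 3], "rot": [0, 0, 0], "hand": 255}, {"linear": [-0.3, -1, 3], "rot": [0, 0, 0], "hand": 255}, {"linear": [-0.3, -1, 3], "rot": [0, 0, 0], "hand": 255}]}}

```text
time_s: 2.9
position: [0.5724, 0.2432, 0.0491]
orientation: [[-0.945, 0.328, 0.001], [0.328, 0.945, 0.001], [-0.001, 0.001, -1.0]]
contact_force: [-0.6, 0.0, 5.9]
grip_width: 0.432
```

{"method": "servo_tool", "body": {"deltas": [{"linear": [0, 0, 0], "rot": [0, 0, 0.14], "hand": 255}, {"linear": [0, 0, 0], "rot": [0, 0, 0.28], "hand": 255}, {"linear": [0, 0, 0], "rot": [0, 0, 0.42], "hand": 255}, {"linear": [0, 0, 0], "rot": [0, 0, 0.56], "hand": 255}, {"linear": [0, 0, 0], "rot": [0, 0, 0.7], "hand": 255}]}}

```text
time_s: 3.4
position: [0.5721, 0.2428, 0.0491]
orientation: [[-0.507, 0.862, 0.0], [0.862, 0.507, 0.0], [0.0, 0.0, -1.0]]
contact_force: [-1.7, -0.3, 5.3]
grip_width: 0.431
```

{"method": "servo_tool", "body": {"deltas": [{"linear": [0, 0, 0], "rot": [0, 0, 0.14], "hand": 255}, {"linear": [0, 0, 0], "rot": [0, 0, 0.28], "hand": 255}, {"linear": [0, 0, 0], "rot": [0, 0, 0.42], "hand": 255}, {"linear": [0, 0, 0], "rot": [0, 0, 0.56], "hand": 255}, {"linear": [0, 0, 0], "rot": [0, 0, 0.7], "hand": 255}]}}

```text
time_s: 3.9
position: [0.5717, 0.2427, 0.0491]
orientation: [[0.168, 0.986, -0.001], [0.986, -0.168, 0.0], [0.0, -0.001, -1.0]]
contact_force: [-2.5, -1.0, 6.2]
grip_width: 0.426
```

{"method": "servo_tool", "body": {"deltas": [{"linear": [0, 0, 0], "rot": [0, 0, 0.14], "hand": 255}, {"linear": [0, 0, 0], "rot": [0, 0, 0.28], "hand": 255}, {"linear": [0, 0, 0], "rot": [0, 0, 0.42], "hand": 255}, {"linear": [0, 0, 0], "rot": [0, 0, 0.54], "hand": 255}, {"linear": [0, 0, 0], "rot": [0, 0, 0.54], "hand": 255}]}}

```text
time_s: 4.4
position: [0.5714, 0.2428, 0.0491]
orientation: [[0.648, 0.762, -0.001], [0.762, -0.648, -0.0], [-0.001, -0.001, -1.0]]
contact_force: [-3.6, -0.8, 7.9]
grip_width: 0.432
```

```bash
python3 snap.py w4 wrist; python3 -c "
import cv2
im=cv2.imread('pics/w4.png');cv2.imwrite('pics/w4a.png',cv2.resize(im[120:320,220:430],None,fx=3,fy=3,interpolation=cv2.INTER_CUBIC)[:600])"
```

```text
4.45 [0.5714 0.2428 0.0491] [[0.6466, 0.7628, -0.0011], [0.7628, -0.6466, 0.0], [-0.0007, -0.0008, -1.0]] [-0.846  0.788  0.556  1.972 -0.734  0.593 -0.494] [-3.39 -0.33  8.4 ] 0.4301894662835416
```

View pics/w4a.png

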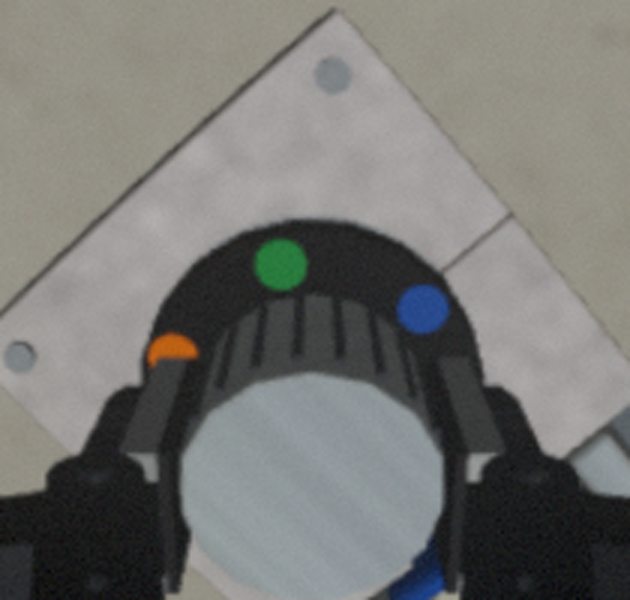

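{"method": "servo_tool", "body": {"deltas": [{"linear": [0, 0, 0], "rot": [0, 0, 0], "hand": 0}, {"linear": [0, 0, 0], "rot": [0, 0, 0], "hand": 0}, {"linear": [0, 0, 0], "rot": [0, 0, 0], "hand": 0}, {"linear": [0, 0, -40], "rot": [0, 0, 0], "hand": 0}, {"linear": [0, 0, -80], "rot": [0, 0, 0], "hand": 0}]}}

```text
time_s: 4.95
position: [0.571, 0.2426, 0.1278]
orientation: [[0.647, 0.763, -0.003], [0.763, -0.647, -0.002], [-0.003, -0.001, -1.0]]
contact_force: [0.7, 0.5, 0.4]
grip_width: 0.998
```

{"method": "servo_tool", "body": {"deltas": [{"linear": [0, 0, -20], "rot": [0, 0, 0], "hand": 0}, {"linear": [0, 0, -30], "rot": [0, 0, 0], "hand": 0}, {"linear": [0, 0, -30], "rot": [0, 0, 0], "hand": 0}]}}

```text
time_s: 5.25
position: [0.5727, 0.2432, 0.1593]
orientation: [[0.646, 0.763, 0.002], [0.763, -0.646, 0.001], [0.002, 0.001, -1.0]]
contact_force: [0.5, 0.3, -0.4]
grip_width: 1.003
```

```bash
python3 snap.py w5 wrist;python3 snap.py t5 top; python3 -c "
import cv2
im=cv2.imread('pics/t5.png');cv2.imwrite('pics/t5a.png',cv2.resize(im[165:220,235:345],None,fx=7,fy=7,interpolation=cv2.INTER_CUBIC))"
```

```text
5.3 [0.5717 0.2431 0.158 ] [[0.6462, 0.7632, -0.0002], [0.7632, -0.6462, 0.0002], [0.0, -0.0003, -1.0]] [-0.945  0.657  0.703  1.928 -0.598  0.777 -0.603] [-0.34 -0.12 -0.6 ] 0.9997344445582996
5.35 [0.5711 0.243  0.1572] [[0.6462, 0.7632, -0.0018], [0.7632, -0.6462, -0.0004], [-0.0015, -0.0011, -1.0]] [-0.944  0.657  0.703  1.929 -0.598  0.777 -0.603] [-0.46 -0.03 -0.01] 0.9999135021568056
```

View pics/w5.png

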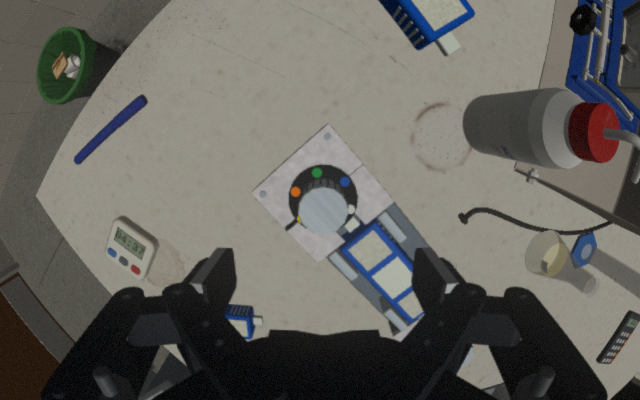

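View pics/t5a.png

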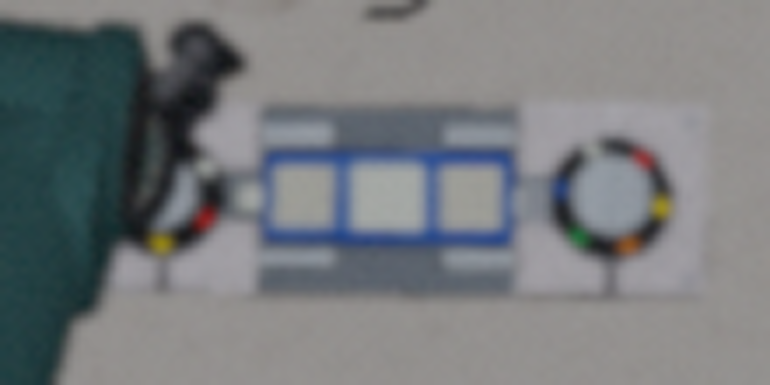

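{"method": "servo_tool", "body": {"deltas": [{"linear": [-35, 31, 0], "rot": [0, 0, 0], "hand": 0}, {"linear": [-71, 62, 0], "rot": [0, 0, 0], "hand": 0}, {"linear": [-107, 94, 0], "rot": [0, 0, 0], "hand": 0}, {"linear": [-142, 124, 0], "rot": [0, 0, 0], "hand": 0}, {"linear": [-160, 140, 20], "rot": [0, 0, 0], "hand": 0}]}}

```text
time_s: 5.85
position: [0.5758, 0.0248, 0.1389]
orientation: [[0.651, 0.759, 0.003], [0.759, -0.651, -0.003], [-0.0, 0.004, -1.0]]
contact_force: [1.2, -1.0, 0.9]
grip_width: 1.002
```

{"method": "servo_tool", "body": {"deltas": [{"linear": [0, 0, 10], "rot": [0, 0, 0], "hand": 0}, {"linear": [0, 0, 30], "rot": [0, 0, 0], "hand": 0}, {"linear": [0, 0, 30], "rot": [0, 0, 0], "hand": 0}]}}

```text
time_s: 6.15
position: [0.5726, 0.0317, 0.1049]
orientation: [[0.646, 0.764, -0.007], [0.764, -0.646, 0.0], [-0.004, -0.006, -1.0]]
contact_force: [-0.9, 0.5, -0.1]
grip_width: 0.997
```

```bash
python3 snap.py w6 wrist; python3 -c "
import cv2
im=cv2.imread('pics/w6.png');cv2.imwrite('pics/w6a.png',cv2.resize(im[170:310,220:430],None,fx=3.75,fy=3.75,interpolation=cv2.INTER_CUBIC))"
```

```text
6.2 [0.5736 0.0316 0.1062] [[0.6455, 0.7637, -0.0051], [0.7638, -0.6455, 0.0003], [-0.003, -0.0041, -1.0]] [-0.551  0.664  0.603  2.055 -0.646  0.621 -0.203] [ 0.63 -0.03  0.88] 0.9983613749294555
```

View pics/w6a.png

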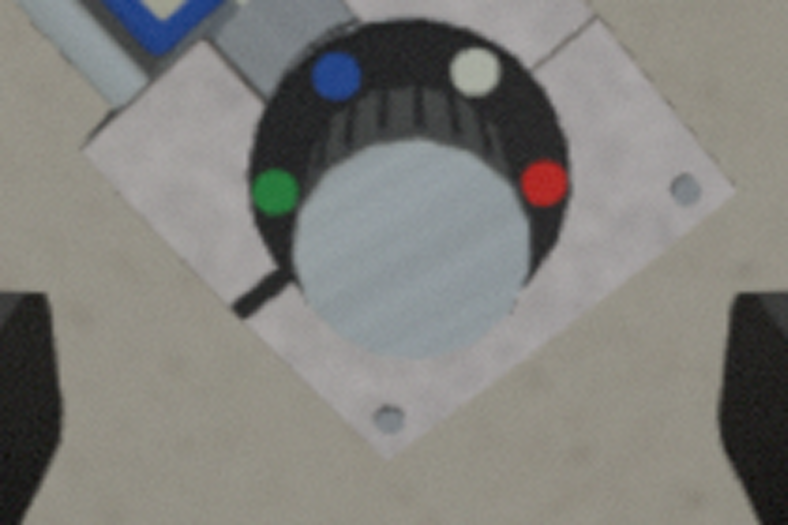

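```bash
python3 - <<'E'
from h import *
c=load("w6");o=(220,170);s=3.75
names=["yellow","red","white","blue","green","orange"]
dots=dict(blue=(337,76),white=(475,72),green=(274,192),red=(545,183))
p={k:P6(c,*v,.047,o,s) for k,v in dots.items()}
cc,r=circ(list(p.values()));print(cc,r)
tp,r=circ([P6(c,*v,.08,o,s) for v in [(293,247),(533,240),(414,137),(418,358),(330,170),(505,170),(335,330),(500,320)]]);print("top",tp,r)
pp=[P6(c,*v,.038,o,s) for v in [(241,312),(285,280)]];print(pp)
d=pp[1]-pp[0];print("ptr line dir",np.arctan2(-d[1],-d[0])%6.283)
cc=(cc+tp)/2
th=lambda q:np.arctan2(q[1]-cc[1],q[0]-cc[0])
a0=np.mean([th(q)%6.2832 for q in pp]);print(a0)
for k,q in p.items():
    a=th(q)-a0-(names.index(k)-3)*np.pi/3;print(k,((a+np.pi)%6.2832-np.pi).round(3))
E
```

```text
[0.57467225 0.02878712] 0.02474202236938268
top [0.5757382  0.02945854] 0.018511495549730018
[array([0.53058857, 0.02808833, 0.038     ]), array([0.54205225, 0.02764922, 0.038     ])]
ptr line dir 3.103307065856014
3.1754081088065504
blue -1.738
white -1.747
green -1.735
red -1.759
```

{"method": "servo_tool", "body": {"deltas": [{"linear": [0, 0, 30], "rot": [0, 0, 0], "hand": 0}, {"linear": [0, 0, 54], "rot": [0, 0, 0], "hand": 0}, {"linear": [0, 0, 54], "rot": [0, 0, 0], "hand": 0}, {"linear": [0, 0, 54], "rot": [0, 0, 0], "hand": 0}]}}

```text
time_s: 6.6
position: [0.5755, 0.031, 0.0546]
orientation: [[0.646, 0.764, -0.0], [0.764, -0.646, 0.0], [-0.0, -0.0, -1.0]]
contact_force: [0.9, 0.4, 0.4]
grip_width: 1.001
```

{"method": "servo_tool", "body": {"deltas": [{"linear": [-1.1, 1, 5], "rot": [0, 0, 0], "hand": 60}, {"linear": [-1.1, 1, 5], "rot": [0, 0, 0], "hand": 255}, {"linear": [-1.1, 1, 5], "rot": [0, 0, 0], "hand": 255}, {"linear": [-1.1, 1, 5], "rot": [0, 0, 0], "hand": 255}, {"linear": [-1.1, 1, 5], "rot": [0, 0, 0], "hand": 255}]}}

```text
time_s: 7.1
position: [0.575, 0.0295, 0.0503]
orientation: [[0.646, 0.763, -0.001], [0.763, -0.646, 0.002], [0.001, -0.002, -1.0]]
contact_force: [-2.7, 1.4, 6.2]
grip_width: 0.431
```

{"method": "servo_tool", "body": {"deltas": [{"linear": [0, 0, 0], "rot": [0, 0, -0.14], "hand": 255}, {"linear": [0, 0, 0], "rot": [0, 0, -0.28], "hand": 255}, {"linear": [0, 0, 0], "rot": [0, 0, -0.42], "hand": 255}, {"linear": [0, 0, 0], "rot": [0, 0, -0.56], "hand": 255}, {"linear": [0, 0, 0], "rot": [0, 0, -0.7], "hand": 255}]}}

```text
time_s: 7.6
position: [0.5748, 0.0296, 0.0503]
orientation: [[-0.003, 1.0, -0.001], [1.0, 0.003, 0.002], [0.002, -0.001, -1.0]]
contact_force: [-2.4, 1.4, 5.3]
grip_width: 0.426
```

{"method": "servo_tool", "body": {"deltas": [{"linear": [0, 0, 0], "rot": [0, 0, -0.14], "hand": 255}, {"linear": [0, 0, 0], "rot": [0, 0, -0.28], "hand": 255}, {"linear": [0, 0, 0], "rot": [0, 0, -0.42], "hand": 255}, {"linear": [0, 0, 0], "rot": [0, 0, -0.56], "hand": 255}, {"linear": [0, 0, 0], "rot": [0, 0, -0.7], "hand": 255}]}}

```text
time_s: 8.1
position: [0.5746, 0.0295, 0.0503]
orientation: [[-0.646, 0.763, -0.001], [0.763, 0.646, 0.001], [0.002, -0.0, -1.0]]
contact_force: [-2.7, 1.1, 5.2]
grip_width: 0.431
```

{"method": "servo_tool", "body": {"deltas": [{"linear": [0, 0, 0], "rot": [0, 0, -0.14], "hand": 255}, {"linear": [0, 0, 0], "rot": [0, 0, -0.28], "hand": 255}, {"linear": [0, 0, 0], "rot": [0, 0, -0.34], "hand": 255}, {"linear": [0, 0, 0], "rot": [0, 0, -0.34], "hand": 255}, {"linear": [0, 0, 0], "rot": [0, 0, -0.34], "hand": 255}]}}

```text
time_s: 8.6
position: [0.5746, 0.0295, 0.0503]
orientation: [[-0.861, 0.508, -0.001], [0.508, 0.861, 0.001], [0.002, -0.0, -1.0]]
contact_force: [-3.4, 0.7, 7.3]
grip_width: 0.428
```

{"method": "servo_tool", "body": {"deltas": [{"linear": [0, 0, 0], "rot": [0, 0, 0], "hand": 0}, {"linear": [0, 0, 0], "rot": [0, 0, 0], "hand": 0}, {"linear": [0, 0, 0], "rot": [0, 0, 0], "hand": 0}, {"linear": [0, 0, -40], "rot": [0, 0, 0], "hand": 0}, {"linear": [0, 0, -80], "rot": [0, 0, 0], "hand": 0}]}}

```text
time_s: 9.1
position: [0.5744, 0.0285, 0.1289]
orientation: [[-0.861, 0.509, -0.003], [0.509, 0.861, -0.001], [0.003, -0.002, -1.0]]
contact_force: [0.6, 0.8, -0.2]
grip_width: 1.001
```

{"method": "servo_tool", "body": {"deltas": [{"linear": [-20, 32, -30], "rot": [0, 0, 0.14], "hand": 0}, {"linear": [-20, 52, -40], "rot": [0, 0, 0.28], "hand": 0}, {"linear": [-20, 52, -40], "rot": [0, 0, 0.28], "hand": 0}, {"linear": [-20, 52, -40], "rot": [0, 0, 0.28], "hand": 0}]}}

```text
time_s: 9.5
position: [0.6184, 0.0636, 0.1689]
orientation: [[-0.689, 0.725, -0.001], [0.725, 0.689, -0.001], [0.0, -0.001, -1.0]]
contact_force: [0.2, 0.4, 0.5]
grip_width: 0.999
```

```bash
python3 snap.py w7 wrist;python3 snap.py t7 top; python3 -c "
import cv2
im=cv2.imread('pics/t7.png');cv2.imwrite('pics/t7a.png',cv2.resize(im[165:220,235:345],None,fx=7,fy=7,interpolation=cv2.INTER_CUBIC))"
```

```text
9.55 [0.6175 0.0626 0.1683] [[-0.6878, 0.7259, -0.0028], [0.7259, 0.6878, -0.0012], [0.0011, -0.0029, -1.0]] [-0.318  0.545  0.204  1.906 -0.16   0.709  0.738] [-0.41 -0.57 -0.55] 1.0027337266804153
9.6 [0.6172 0.062  0.168 ] [[-0.6869, 0.7267, -0.0035], [0.7267, 0.6869, -0.0013], [0.0014, -0.0034, -1.0]] [-0.317  0.545  0.204  1.907 -0.16   0.709  0.738] [-1.15 -0.2   0.06] 1.0001145967900436
```

View pics/w7.png

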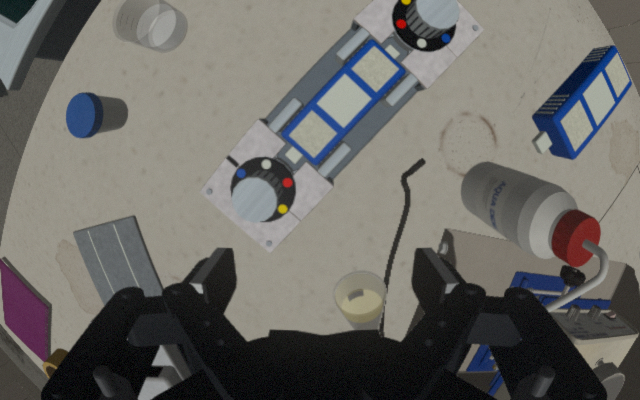

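View pics/t7a.png

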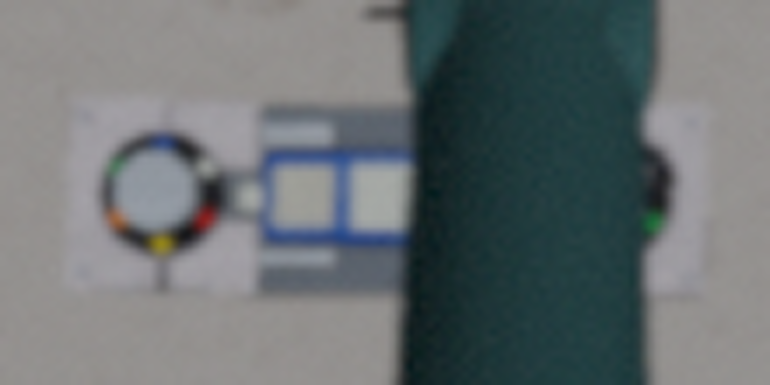

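```bash
python3 - <<'E'
from h import *
c=load("w7");im=c["image"][:,:,::-1]
cv2.imwrite("pics/w7a.png",cv2.resize(im[30:230,200:420],None,fx=3,fy=3,interpolation=cv2.INTER_CUBIC))
E
```

```text
(no output)
```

View pics/w7a.png

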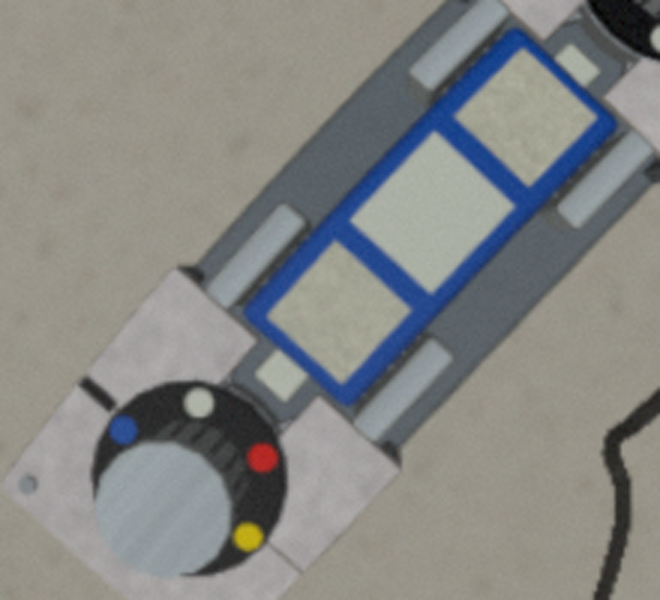

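```bash
python3 - <<'E'
from h import *
c=load("w7");o=(200,30);s=3
q=[P6(c,*v,.040,o,s) for v in [(246,310),(348,404),(615,122),(516,30)]]
for a in q: print(a.round(4))
print(np.mean(q,0)); d=(q[2]+q[3]-q[0]-q[1]);print(np.arctan2(d[1],d[0]), np.linalg.norm(d)/2)
names=["yellow","red","white","blue","green","orange"]
p={k:P6(c,*v,.047,o,s) for k,v in dict(blue=(124,430),white=(200,403),red=(263,458),yellow=(248,537)).items()}
cc,r=circ(list(p.values()));print(cc,r)
pp=[P6(c,*v,.038,o,s) for v in [(83,381),(109,406)]]
th=lambda q:np.arctan2(q[1]-cc[1],q[0]-cc[0])
a0=np.mean([th(q)%6.2832 for q in pp]);print(a0)
for k,q in p.items():
    a=th(q)-a0-(names.index(k)-3)*np.pi/3;print(k,((a+np.pi)%6.2832-np.pi).round(3))
E
```

```text
[0.5536 0.0782 0.04  ]
[0.5945 0.0783 0.04  ]
[0.5923 0.1943 0.04  ]
[0.5526 0.1933 0.04  ]
[0.57324397 0.13604271 0.04      ]
1.584730072709328 0.11559938458500119
[0.57504781 0.02917292] 0.024422307219137077
3.1696004059720346
blue 0.003
white -0.003
red -0.004
yellow -0.01
```

{"method": "servo_tool", "body": {"deltas": [{"linear": [20, 5, 10], "rot": [0, 0, 0.14], "hand": 0}, {"linear": [42, 10, 25], "rot": [0, 0, 0.28], "hand": 0}, {"linear": [63, 14, 40], "rot": [0, 0, 0.42], "hand": 0}, {"linear": [84, 19, 60], "rot": [0, 0, 0.56], "hand": 0}, {"linear": [84, 19, 80], "rot": [0, 0, 0.7], "hand": 0}]}}

```text
time_s: 10.1
position: [0.5717, 0.1397, 0.0874]
orientation: [[-0.055, 0.998, -0.005], [0.998, 0.055, 0.001], [0.001, -0.005, -1.0]]
contact_force: [-0.5, 0.3, -0.1]
grip_width: 1.0
```

{"method": "servo_tool", "body": {"deltas": [{"linear": [0, 0, 10], "rot": [0, 0, 0.04], "hand": 0}, {"linear": [0, 0, 10], "rot": [0, 0, 0.04], "hand": 0}, {"linear": [0, 0, 10], "rot": [0, 0, 0.04], "hand": 0}]}}

```text
time_s: 10.4
position: [0.5755, 0.136, 0.0794]
orientation: [[-0.017, 1.0, -0.0], [1.0, 0.017, -0.001], [-0.001, -0.0, -1.0]]
contact_force: [0.5, -0.9, -0.4]
grip_width: 1.003
```

```bash
python3 snap.py w8 wrist
```

```text
10.45 [0.5759 0.1363 0.0799] [[-0.0168, 0.9999, 0.001], [0.9999, 0.0168, -0.0002], [-0.0002, 0.001, -1.0]] [-0.548  0.663  0.34   2.024 -0.424  0.522  0.114] [ 0.51  0.33 -0.45] 0.999119121354964
```

View pics/w8.png

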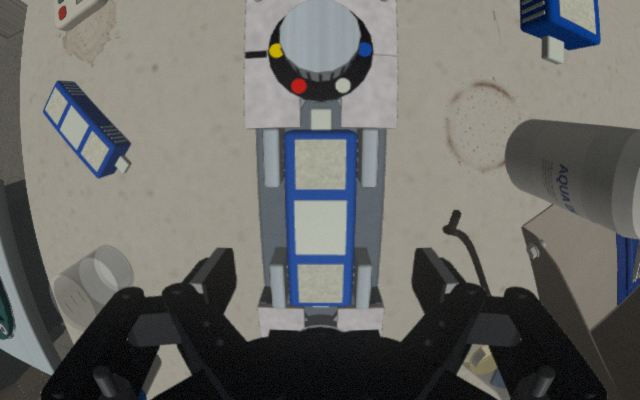

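{"method": "servo_tool", "body": {"deltas": [{"linear": [0, -2, 30], "rot": [0, 0, 0], "hand": 0}, {"linear": [0, -2, 55], "rot": [0, 0, 0], "hand": 0}, {"linear": [0, -2, 65], "rot": [0, 0, 0], "hand": 0}, {"linear": [0, -2, 70], "rot": [0, 0, 0], "hand": 0}, {"linear": [0, -2, 70], "rot": [0, 0, 0], "hand": 0}]}}

```text
time_s: 10.95
position: [0.5737, 0.1372, 0.0097]
orientation: [[-0.017, 1.0, 0.001], [1.0, 0.017, 0.0], [0.0, 0.001, -1.0]]
contact_force: [-0.7, 0.0, 0.3]
grip_width: 1.0
```

{"method": "servo_tool", "body": {"deltas": [{"linear": [0, 0, 0], "rot": [0, 0, 0], "hand": 50}, {"linear": [0, 0, 0], "rot": [0, 0, 0], "hand": 255}, {"linear": [0, 0, 0], "rot": [0, 0, 0], "hand": 255}, {"linear": [0, 0, 0], "rot": [0, 0, 0], "hand": 255}, {"linear": [0, 0, 0], "rot": [0, 0, 0], "hand": 255}]}}

```text
time_s: 11.45
position: [0.5737, 0.1377, 0.0103]
orientation: [[-0.017, 1.0, 0.001], [1.0, 0.017, 0.001], [0.001, 0.001, -1.0]]
contact_force: [-0.6, -0.7, 6.0]
grip_width: 0.504
```

{"method": "servo_tool", "body": {"deltas": [{"linear": [0, 0, -5], "rot": [0, 0, 0], "hand": 255}, {"linear": [0, 0, -15], "rot": [0, 0, 0], "hand": 255}, {"linear": [0, 0, -25], "rot": [0, 0, 0], "hand": 255}]}}

```text
time_s: 11.75
position: [0.5727, 0.1375, 0.0348]
orientation: [[-0.017, 1.0, -0.001], [1.0, 0.017, -0.0], [-0.0, -0.001, -1.0]]
contact_force: [-0.9, 0.2, -3.0]
grip_width: 0.509
```

{"method": "servo_tool", "body": {"deltas": [{"linear": [0, 0, -30], "rot": [0, 0, 0], "hand": 255}, {"linear": [0, 0, -60], "rot": [0, 0, 0], "hand": 255}, {"linear": [0, 0, -90], "rot": [0, 0, 0], "hand": 255}, {"linear": [0, 0, -90], "rot": [0, 0, 0], "hand": 255}, {"linear": [0, 0, -90], "rot": [0, 0, 0], "hand": 255}]}}

```text
time_s: 12.25
position: [0.5732, 0.1378, 0.1252]
orientation: [[-0.017, 1.0, 0.001], [1.0, 0.017, 0.001], [0.001, 0.001, -1.0]]
contact_force: [-0.0, 0.4, -3.5]
grip_width: 0.509
```

```bash
python3 snap.py w9 wrist
```

```text
12.3 [0.5723 0.1377 0.1241] [[-0.0173, 0.9998, -0.0011], [0.9998, 0.0173, 0.0001], [0.0001, -0.0011, -1.0]] [-0.59   0.598  0.393  2.012 -0.389  0.605  0.083] [ 0.79 -1.01 -3.99] 0.5020959391288903
```

View pics/w9.png

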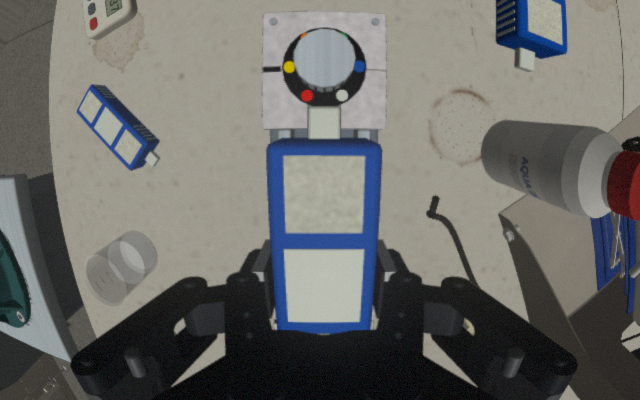

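{"method": "servo_tool", "body": {"deltas": [{"linear": [-40, -13, 0], "rot": [0, 0, -0.14], "hand": 255}, {"linear": [-85, -27, 0], "rot": [0, 0, -0.28], "hand": 255}, {"linear": [-130, -42, 0], "rot": [0, 0, -0.42], "hand": 255}, {"linear": [-175, -56, 0], "rot": [0, 0, -0.56], "hand": 255}, {"linear": [-220, -71, 0], "rot": [0, 0, -0.7], "hand": 255}]}}

```text
time_s: 12.8
position: [0.5041, -0.085, 0.1229]
orientation: [[-0.662, 0.75, -0.003], [0.75, 0.662, 0.0], [0.002, -0.002, -1.0]]
contact_force: [0.6, -0.9, -2.4]
grip_width: 0.503
```

```bash
cat > go.py <<'E'
import sys,numpy as np
from cell import manip
o=manip.get_obs();R=o["orientation"];t=np.array([float(a) for a in sys.argv[1:4]])
print(o["time_s"],o["position"].round(4),"delta tool mm",(R.T@(t-o["position"])*1000).round(1),"yaw x",np.arctan2(R[1,0],R[0,0]).round(3),o["joints"].round(2),o["contact_force"].round(1))
E
python3 go.py .473 -.192 .124
```

```text
12.8 [ 0.5041 -0.085   0.1229] delta tool mm [-59.6 -94.2  -1. ] yaw x 2.294 [-0.04  0.5   0.15  2.17 -0.16  0.48  0.96] [ 0.6 -0.9 -2.4]
```

{"method": "servo_tool", "body": {"deltas": [{"linear": [-24, -38, 0], "rot": [0, 0, -0.13], "hand": 255}, {"linear": [-48, -76, 0], "rot": [0, 0, -0.26], "hand": 255}, {"linear": [-60, -95, 0], "rot": [0, 0, -0.28], "hand": 255}, {"linear": [-60, -95, 30], "rot": [0, 0, -0.28], "hand": 255}, {"linear": [-60, -95, 60], "rot": [0, 0, -0.28], "hand": 255}]}}

```text
time_s: 13.3
position: [0.4731, -0.193, 0.0633]
orientation: [[-0.838, 0.546, 0.0], [0.546, 0.838, -0.0], [-0.0, 0.0, -1.0]]
contact_force: [0.6, 0.1, -3.5]
grip_width: 0.509
```

{"method": "servo_tool", "body": {"deltas": [{"linear": [0, 0, 0], "rot": [0, 0, 0], "hand": 255}, {"linear": [0, 0, 0], "rot": [0, 0, 0], "hand": 255}]}}

```text
time_s: 13.5
position: [0.4726, -0.1908, 0.0633]
orientation: [[-0.84, 0.543, -0.003], [0.543, 0.84, 0.001], [0.004, -0.001, -1.0]]
contact_force: [-0.2, -0.2, -2.0]
grip_width: 0.506
```

```bash
python3 go.py .473 -.192 .0085; python3 snap.py w10 wrist; python3 snap.py s10 scene
```

```text
13.5 [ 0.4726 -0.1908  0.0633] delta tool mm [-1.2 -0.7 54.8] yaw x 2.568 [ 0.26  0.6   0.04  2.2  -0.07  0.35  1.36] [-0.2 -0.2 -2. ]
13.55 [ 0.4736 -0.1911  0.0643] [[-0.84, 0.5426, -0.0008], [0.5426, 0.84, 0.0004], [0.0009, -0.0001, -1.0]] [ 0.263  0.599  0.043  2.198 -0.072  0.346  1.363] [ 0.54  0.33 -3.31] 0.5013768673747077
13.6 [ 0.4743 -0.1912  0.0649] [[-0.8402, 0.5423, 0.0008], [0.5423, 0.8402, -0.0001], [-0.0008, 0.0003, -1.0]] [ 0.263  0.598  0.043  2.198 -0.072  0.346  1.363] [ 0.85 -0.07 -2.85] 0.5038966186388864
```

View pics/w10.png

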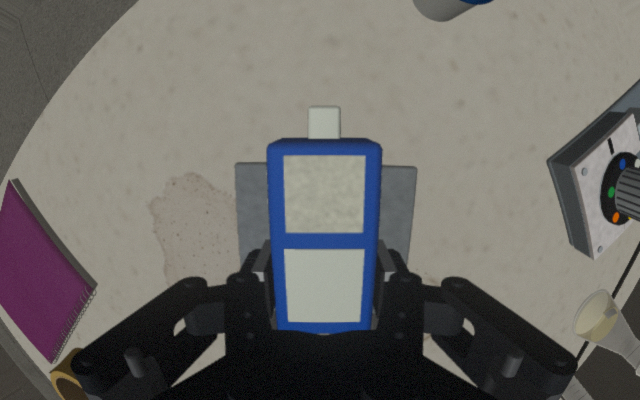

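View pics/s10.png

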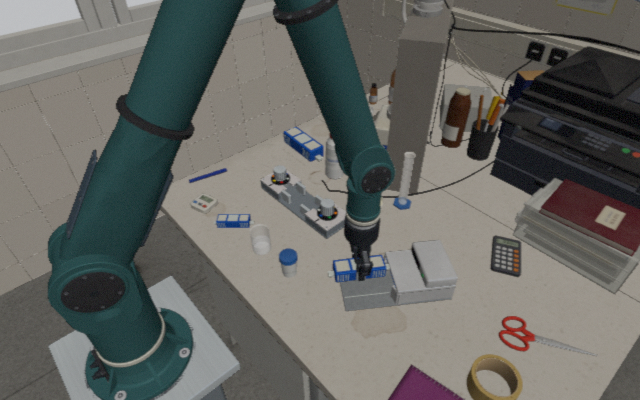

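```bash
python3 - <<'E'
from h import *
c=load("w10");im=c["image"][:,:,::-1]
a=rayf(c,236,163,.006);b=rayf(c,416,167,.006);print(a,b,np.linalg.norm(a-b))
d=(a-b)/np.linalg.norm(a-b);n=np.array([-d[1],d[0]])
m=((a+b)/2)[:2];n=n if n[0]>0 else -n
print("mid",m,"x dir ang",np.arctan2(n[1],n[0]),"mouth",m+.12*n)
cv2.imwrite("pics/w10a.png",cv2.resize(im[140:260,220:430],None,fx=3.75,fy=3.75,interpolation=cv2.INTER_CUBIC))
E
```

```text
[ 0.40794246 -0.21875795  0.006     ] [ 0.47550935 -0.11905278  0.006     ] 0.12044254445019982
mid [ 0.44172591 -0.16890536] x dir ang -0.5955794891713969 mouth [ 0.54106473 -0.23622399]
```

View pics/w10a.png

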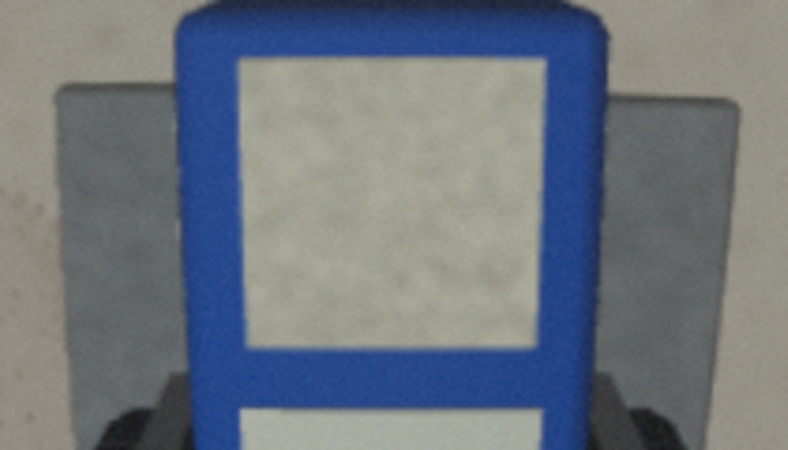

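{"method": "servo_tool", "body": {"deltas": [{"linear": [0, 0, 25], "rot": [0, 0, 0.02], "hand": 255}, {"linear": [0, 0, 44], "rot": [0, 0, 0.02], "hand": 255}, {"linear": [0, 0, 50], "rot": [0, 0, 0.02], "hand": 255}, {"linear": [0, 0, 52], "rot": [0, 0, 0.02], "hand": 255}, {"linear": [0, 0, 52], "rot": [0, 0, 0.02], "hand": 255}]}}

```text
time_s: 14.1
position: [0.4745, -0.1914, 0.0131]
orientation: [[-0.829, 0.559, 0.001], [0.559, 0.829, -0.0], [-0.001, 0.0, -1.0]]
contact_force: [0.3, -0.4, -2.5]
grip_width: 0.506
```

{"method": "servo_tool", "body": {"deltas": [{"linear": [0, 0, 2], "rot": [0, 0, 0], "hand": 255}, {"linear": [0, 0, 3.5], "rot": [0, 0, 0], "hand": 255}, {"linear": [0, 0, 4], "rot": [0, 0, 0], "hand": 255}, {"linear": [0, 0, 4], "rot": [0, 0, 0], "hand": 255}]}}

```text
time_s: 14.5
position: [0.4739, -0.1913, 0.0085]
orientation: [[-0.829, 0.56, 0.0], [0.56, 0.829, -0.0], [-0.0, 0.0, -1.0]]
contact_force: [-0.1, -0.2, -3.4]
grip_width: 0.507
```

{"method": "servo_tool", "body": {"deltas": [{"linear": [0, 0, 0.5], "rot": [0, 0, 0], "hand": 255}, {"linear": [0, 0, 1], "rot": [0, 0, 0], "hand": 255}, {"linear": [0, 0, 1], "rot": [0, 0, 0], "hand": 255}]}}

```text
time_s: 14.8
position: [0.4738, -0.1913, 0.0083]
orientation: [[-0.829, 0.56, 0.0], [0.56, 0.829, -0.0], [-0.0, 0.0, -1.0]]
contact_force: [-1.4, 0.1, 8.5]
grip_width: 0.506
```

{"method": "servo_tool", "body": {"deltas": [{"linear": [0, 0, 0], "rot": [0, 0, 0], "hand": 0}, {"linear": [0, 0, 0], "rot": [0, 0, 0], "hand": 0}, {"linear": [0, 0, 0], "rot": [0, 0, 0], "hand": 0}, {"linear": [0, 0, -10], "rot": [0, 0, 0], "hand": 0}, {"linear": [0, 0, -50], "rot": [0, 0, 0], "hand": 0}]}}

```text
time_s: 15.3
position: [0.4716, -0.1904, 0.0554]
orientation: [[-0.829, 0.559, -0.007], [0.559, 0.829, 0.002], [0.007, -0.002, -1.0]]
contact_force: [0.2, -0.1, 0.4]
grip_width: 0.998
```

{"method": "servo_tool", "body": {"deltas": [{"linear": [30, 0, -30], "rot": [0, 0, 0], "hand": 0}, {"linear": [45, 0, -50], "rot": [0, 0, 0], "hand": 0}, {"linear": [45, 0, -50], "rot": [0, 0, 0], "hand": 0}, {"linear": [45, 0, -50], "rot": [0, 0, 0], "hand": 0}]}}

```text
time_s: 15.7
position: [0.4372, -0.1663, 0.1081]
orientation: [[-0.829, 0.559, 0.002], [0.559, 0.829, -0.001], [-0.002, 0.001, -1.0]]
contact_force: [0.3, -0.8, 0.0]
grip_width: 0.999
```

```bash
python3 snap.py w11 wrist
```

```text
15.75 [ 0.4373 -0.1665  0.1074] [[-0.8289, 0.5594, 0.0015], [0.5594, 0.8289, -0.0005], [-0.0015, 0.0004, -1.0]] [ 0.218  0.486  0.064  2.273 -0.08   0.383  1.325] [ 0.35  0.19 -0.5 ] 0.9960344546368249
```

View pics/w11.png

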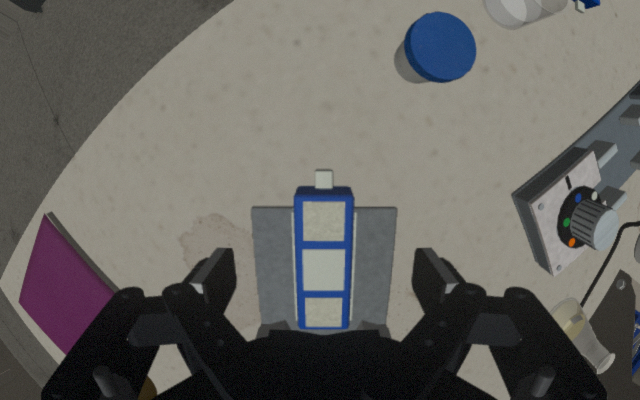

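```bash
python3 - <<'E'
from h import *
c=load("w11");im=c["image"][:,:,::-1]
cv2.imwrite("pics/w11a.png",cv2.resize(im[165:345,235:415],None,fx=3.3,fy=3.3,interpolation=cv2.INTER_CUBIC))
E
```

```text
(no output)
```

View pics/w11a.png

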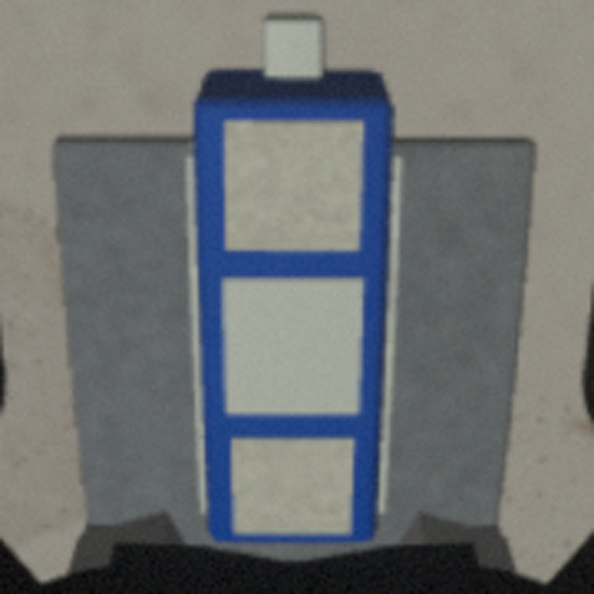

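```bash
python3 - <<'E'
from h import *
c=load("w11");o=(235,165);s=3.3
f=lambda v,z:P6(c,*v,z,o,s)[:2]
a=f((56,140),.006);b=f((534,141),.006);print("front",a,b,np.linalg.norm(a-b))
L=[f((190,160),.006),f((204,510),.006)];R=[f((399,160),.006),f((382,510),.006)]
ang=lambda p:np.arctan2(*(p[1]-p[0])[::-1])
print("lines",ang(L),ang(R))
print("tray sides",ang([f((56,145),.006),f((88,510),.006)]),ang([f((534,145),.006),f((498,510),.006)]), "front normal",np.arctan2(*(a-b)[::-1])+np.pi/2)
CL=[f((197,110),.038),f((209,535),.038)];CR=[f((391,105),.038),f((376,535),.038)]
print("cass",ang(CL),ang(CR),np.mean(CL+CR,0))
th=np.mean([ang(L),ang(R)]);x=np.array([np.cos(th),np.sin(th)]);y=np.array([-x[1],x[0]])
m=(a+b)/2;print("mid",m,"mouth",m+.12*x)
for n,p in dict(L=L,R=R,CL=CL,CR=CR).items(): print(n,[(((q-m)@x*1000).round(1),((q-m)@y*1000).round(1)) for q in p])
E
```

```text
front [ 0.40741732 -0.21879839] [ 0.47545577 -0.11849956] 0.12119853328486078
lines -0.5957626200924131 -0.5990549188269104
tray sides -0.6000616492615023 -0.5970122449762532 front normal -0.596052544984726
cass -0.6032417055844639 -0.5904411490860706 [ 0.47440867 -0.19152505]
mid [ 0.44143655 -0.16864897] mouth [ 0.54065206 -0.23614921]
L [(np.float64(5.1), np.float64(-26.4)), (np.float64(113.0), np.float64(-26.2))]
R [(np.float64(4.9), np.float64(26.1)), (np.float64(112.8), np.float64(25.9))]
CL [(np.float64(-16.2), np.float64(-21.3)), (np.float64(97.1), np.float64(-21.9))]
CR [(np.float64(-17.4), np.float64(20.5)), (np.float64(97.0), np.float64(21.3))]
```

```bash
python3 go.py .4356 -.1648 .0095
```

```text
15.75 [ 0.4373 -0.1665  0.1074] delta tool mm [ 2.5  0.4 97.9] yaw x 2.548 [ 0.22  0.49  0.06  2.27 -0.08  0.38  1.33] [ 0.3  0.2 -0.5]
```

{"method": "servo_tool", "body": {"deltas": [{"linear": [2.5, 0, 40], "rot": [0, 0, 0], "hand": 0}, {"linear": [2.5, 0, 75], "rot": [0, 0, 0], "hand": 0}, {"linear": [2.5, 0, 92], "rot": [0, 0, 0], "hand": 0}, {"linear": [2.5, 0, 97], "rot": [0, 0, 0], "hand": 0}, {"linear": [2.5, 0, 97], "rot": [0, 0, 0], "hand": 0}]}}

```text
time_s: 16.25
position: [0.4343, -0.165, 0.009]
orientation: [[-0.829, 0.56, -0.002], [0.56, 0.829, 0.0], [0.002, -0.001, -1.0]]
contact_force: [0.2, -0.2, -0.1]
grip_width: 0.999
```

```bash
python3 go.py .4356 -.1648 .0095; python3 snap.py w12 wrist
```

```text
16.25 [ 0.4343 -0.165   0.009 ] delta tool mm [-1.   0.9 -0.5] yaw x 2.547 [ 0.25  0.69  0.02  2.31 -0.1   0.15  1.34] [ 0.2 -0.2 -0.1]
16.3 [ 0.4347 -0.1651  0.0099] [[-0.8286, 0.5598, -0.0005], [0.5598, 0.8286, 0.0], [0.0004, -0.0002, -1.0]] [ 0.248  0.685  0.023  2.31  -0.098  0.149  1.339] [ 0.37 -0.39  0.7 ] 0.9970562791481591
```

View pics/w12.png

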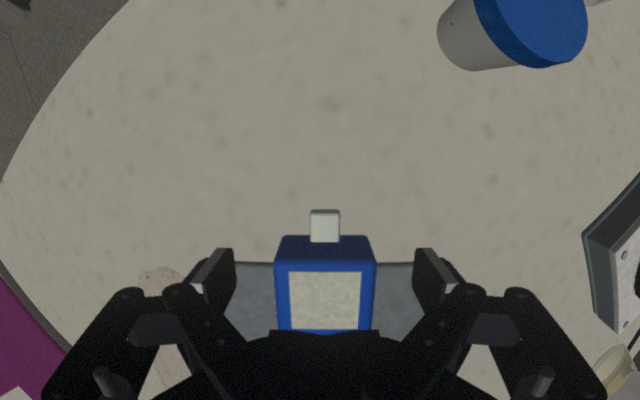

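{"method": "servo_tool", "body": {"deltas": [{"linear": [0, 0.5, 0], "rot": [0, 0, 0], "hand": 60}, {"linear": [0, 0.5, 0], "rot": [0, 0, 0], "hand": 255}, {"linear": [0, 0.5, 0], "rot": [0, 0, 0], "hand": 255}, {"linear": [0, 0.5, 0], "rot": [0, 0, 0], "hand": 255}, {"linear": [0, 0.5, 0], "rot": [0, 0, 0], "hand": 255}]}}

```text
time_s: 16.8
position: [0.4351, -0.1645, 0.0114]
orientation: [[-0.829, 0.56, 0.002], [0.56, 0.829, -0.001], [-0.002, 0.001, -1.0]]
contact_force: [-1.0, 0.1, 5.7]
grip_width: 0.504
```

{"method": "servo_tool", "body": {"deltas": [{"linear": [0, 0, -0.5], "rot": [0, 0, 0], "hand": 255}, {"linear": [0, 0, -0.8], "rot": [0, 0, 0], "hand": 255}, {"linear": [0, 0, -0.8], "rot": [0, 0, 0], "hand": 255}]}}

```text
time_s: 17.1
position: [0.4351, -0.1645, 0.0114]
orientation: [[-0.829, 0.56, 0.001], [0.56, 0.829, -0.0], [-0.001, 0.0, -1.0]]
contact_force: [-0.2, 0.7, 3.8]
grip_width: 0.505
```

{"method": "servo_tool", "body": {"deltas": [{"linear": [0, 0, -1], "rot": [0, 0, 0], "hand": 255}, {"linear": [0, 0, -1.6], "rot": [0, 0, 0], "hand": 255}, {"linear": [0, 0, -1.6], "rot": [0, 0, 0], "hand": 255}]}}

```text
time_s: 17.4
position: [0.4341, -0.1641, 0.0125]
orientation: [[-0.829, 0.559, -0.001], [0.559, 0.829, 0.0], [0.001, -0.0, -1.0]]
contact_force: [0.5, -0.3, -2.6]
grip_width: 0.507
```

{"method": "servo_tool", "body": {"deltas": [{"linear": [-8, 0, 0], "rot": [0, 0, 0], "hand": 255}, {"linear": [-18, 0, 0], "rot": [0, 0, 0], "hand": 255}, {"linear": [-28, 0, 0], "rot": [0, 0, 0], "hand": 255}, {"linear": [-38, 0, 0], "rot": [0, 0, 0], "hand": 255}, {"linear": [-46, 0, 0], "rot": [0, 0, 0], "hand": 255}]}}

```text
time_s: 17.9
position: [0.4743, -0.191, 0.0128]
orientation: [[-0.829, 0.56, 0.001], [0.56, 0.829, -0.001], [-0.001, 0.0, -1.0]]
contact_force: [0.6, -0.1, -2.4]
grip_width: 0.503
```

```bash
python3 go.py .5233 -.2243 .0125
```

```text
17.9 [ 0.4743 -0.191   0.0128] delta tool mm [-59.2  -0.2   0.3] yaw x 2.548 [ 0.27  0.7   0.03  2.21 -0.09  0.23  1.35] [ 0.6 -0.1 -2.4]
```

{"method": "servo_tool", "body": {"deltas": [{"linear": [-10, 0, 0], "rot": [0, 0, 0], "hand": 255}, {"linear": [-20, 0, 0], "rot": [0, 0, 0], "hand": 255}, {"linear": [-30, 0, 0], "rot": [0, 0, 0], "hand": 255}, {"linear": [-40, 0, 0], "rot": [0, 0, 0], "hand": 255}, {"linear": [-46, 0, 0], "rot": [0, 0, 0], "hand": 255}]}}

```text
time_s: 18.4
position: [0.5122, -0.2166, 0.0128]
orientation: [[-0.829, 0.56, 0.001], [0.56, 0.829, -0.001], [-0.001, 0.0, -1.0]]
contact_force: [-0.7, 0.3, -2.8]
grip_width: 0.502
```

{"method": "servo_tool", "body": {"deltas": [{"linear": [-2, 0, 0], "rot": [0, 0, 0], "hand": 255}, {"linear": [-4, 0, 0], "rot": [0, 0, 0], "hand": 255}, {"linear": [-5, 0, 0], "rot": [0, 0, 0], "hand": 255}, {"linear": [-6, 0, 0], "rot": [0, 0, 0], "hand": 255}]}}

```text
time_s: 18.8
position: [0.5155, -0.2189, 0.0127]
orientation: [[-0.829, 0.559, -0.001], [0.559, 0.829, 0.0], [0.001, -0.0, -1.0]]
contact_force: [-1.0, -0.3, -3.5]
grip_width: 0.504
```

```bash
python3 go.py .5233 -.2243 .0125;python3 snap.py w13 wrist
```

```text
18.8 [ 0.5155 -0.2189  0.0127] delta tool mm [-9.5 -0.1  0.2] yaw x 2.548 [ 0.3   0.72  0.04  2.1  -0.08  0.32  1.37] [-1.  -0.3 -3.5]
18.85 [ 0.5158 -0.2191  0.0127] [[-0.8289, 0.5594, -0.0002], [0.5594, 0.8289, 0.0001], [0.0002, -0.0, -1.0]] [ 0.295  0.724  0.036  2.1   -0.076  0.319  1.371] [ 0.06  0.57 -2.8 ] 0.5032313893880255
```

View pics/w13.png

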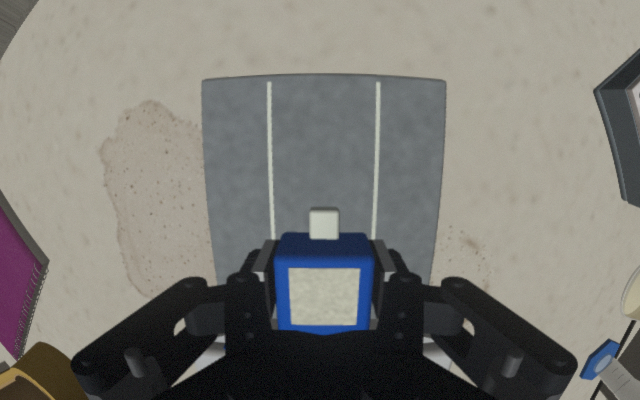

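{"method": "servo_tool", "body": {"deltas": [{"linear": [-1.5, 0, 0], "rot": [0, 0, 0], "hand": 255}, {"linear": [-3, 0, 0], "rot": [0, 0, 0], "hand": 255}, {"linear": [-4, 0, 0], "rot": [0, 0, 0], "hand": 255}, {"linear": [-5, 0, 0], "rot": [0, 0, 0], "hand": 255}, {"linear": [-5.5, 0, 0], "rot": [0, 0, 0], "hand": 255}]}}

```text
time_s: 19.35
position: [0.5206, -0.2223, 0.0127]
orientation: [[-0.829, 0.56, 0.0], [0.56, 0.829, -0.0], [-0.0, 0.0, -1.0]]
contact_force: [0.0, 0.8, -3.2]
grip_width: 0.502
```

{"method": "servo_tool", "body": {"deltas": [{"linear": [-0.5, 0, 0], "rot": [0, 0, 0], "hand": 255}, {"linear": [-1, 0, 0], "rot": [0, 0, 0], "hand": 255}, {"linear": [-1, 0, 0], "rot": [0, 0, 0], "hand": 255}]}}

```text
time_s: 19.65
position: [0.5213, -0.2228, 0.0127]
orientation: [[-0.829, 0.559, 0.0], [0.559, 0.829, -0.0], [-0.0, 0.0, -1.0]]
contact_force: [-1.1, 0.2, -2.5]
grip_width: 0.502
```

{"method": "servo_tool", "body": {"deltas": [{"linear": [-0.5, 0, 0], "rot": [0, 0, 0], "hand": 255}, {"linear": [-1, 0, 0], "rot": [0, 0, 0], "hand": 255}, {"linear": [-1.5, 0, 0], "rot": [0, 0, 0], "hand": 255}, {"linear": [-1.5, 0, 0], "rot": [0, 0, 0], "hand": 255}]}}

```text
time_s: 20.05
position: [0.522, -0.2233, 0.0126]
orientation: [[-0.829, 0.559, -0.001], [0.559, 0.829, 0.001], [0.001, -0.0, -1.0]]
contact_force: [-1.5, 0.8, -2.8]
grip_width: 0.506
```

{"method": "servo_tool", "body": {"deltas": [{"linear": [-0.5, 0, 0], "rot": [0, 0, 0], "hand": 255}, {"linear": [-1, 0, 0], "rot": [0, 0, 0], "hand": 255}, {"linear": [-1, 0, 0], "rot": [0, 0, 0], "hand": 255}]}}

```text
time_s: 20.35
position: [0.522, -0.2233, 0.0125]
orientation: [[-0.829, 0.559, -0.003], [0.559, 0.829, 0.001], [0.003, -0.0, -1.0]]
contact_force: [-3.7, 2.5, -0.9]
grip_width: 0.503
```

{"method": "servo_tool", "body": {"deltas": [{"linear": [0, 0, 0.7], "rot": [0, 0, 0], "hand": 255}, {"linear": [0, 0, 1.4], "rot": [0, 0, 0], "hand": 255}, {"linear": [0, 0, 1.4], "rot": [0, 0, 0], "hand": 255}]}}

```text
time_s: 20.65
position: [0.522, -0.2233, 0.0115]
orientation: [[-0.829, 0.559, -0.003], [0.559, 0.829, 0.001], [0.003, -0.0, -1.0]]
contact_force: [-4.5, 3.5, 2.1]
grip_width: 0.506
```

{"method": "servo_tool", "body": {"deltas": [{"linear": [0, 0, 0], "rot": [0, 0, 0], "hand": 0}, {"linear": [0, 0, 0], "rot": [0, 0, 0], "hand": 0}, {"linear": [0, 0, 0], "rot": [0, 0, 0], "hand": 0}, {"linear": [0, 0, -10], "rot": [0, 0, 0], "hand": 0}, {"linear": [0, 0, -50], "rot": [0, 0, 0], "hand": 0}]}}

```text
time_s: 21.15
position: [0.5214, -0.2235, 0.0594]
orientation: [[-0.829, 0.559, -0.006], [0.559, 0.829, 0.002], [0.006, -0.002, -1.0]]
contact_force: [-0.4, -0.5, -0.2]
grip_width: 1.002
```

{"method": "servo_tool", "body": {"deltas": [{"linear": [20, 0, -40], "rot": [0, 0, 0], "hand": 0}, {"linear": [40, 0, -80], "rot": [0, 0, 0], "hand": 0}, {"linear": [40, 0, -80], "rot": [0, 0, 0], "hand": 0}, {"linear": [40, 0, -80], "rot": [0, 0, 0], "hand": 0}]}}

```text
time_s: 21.55
position: [0.4911, -0.2021, 0.1429]
orientation: [[-0.829, 0.559, 0.004], [0.559, 0.829, -0.001], [-0.004, 0.001, -1.0]]
contact_force: [-0.4, -0.4, 0.2]
grip_width: 1.002
```

```bash
python3 snap.py w14 wrist; python3 snap.py s14 scene; python3 -c "
import cv2
im=cv2.imread('pics/w14.png');cv2.imwrite('pics/w14a.png',cv2.resize(im[150:330,230:420],None,fx=3.3,fy=3.3,interpolation=cv2.INTER_CUBIC))"
```

```text
21.6 [ 0.4908 -0.2021  0.1418] [[-0.8288, 0.5595, 0.0018], [0.5595, 0.8288, -0.0007], [-0.0018, 0.0004, -1.0]] [ 0.253  0.481  0.069  2.12  -0.062  0.541  1.345] [ 0.02  0.51 -0.12] 1.0006849906924213
21.65 [ 0.4905 -0.202   0.141 ] [[-0.8288, 0.5595, 0.0002], [0.5595, 0.8288, -0.0002], [-0.0002, -0.0001, -1.0]] [ 0.254  0.482  0.069  2.12  -0.062  0.541  1.345] [-1.31 -0.68  0.08] 0.9980603424254654
```

View pics/w14.png

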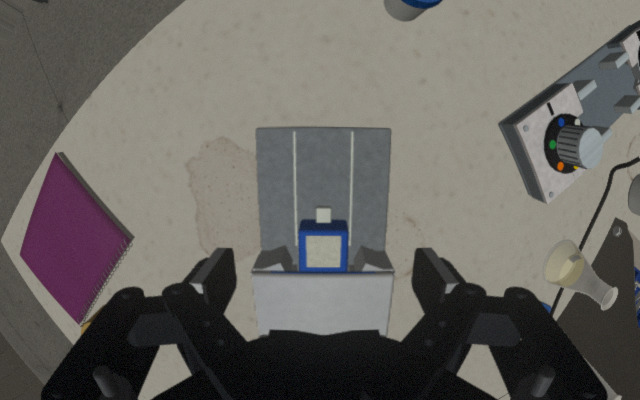

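View pics/w14a.png

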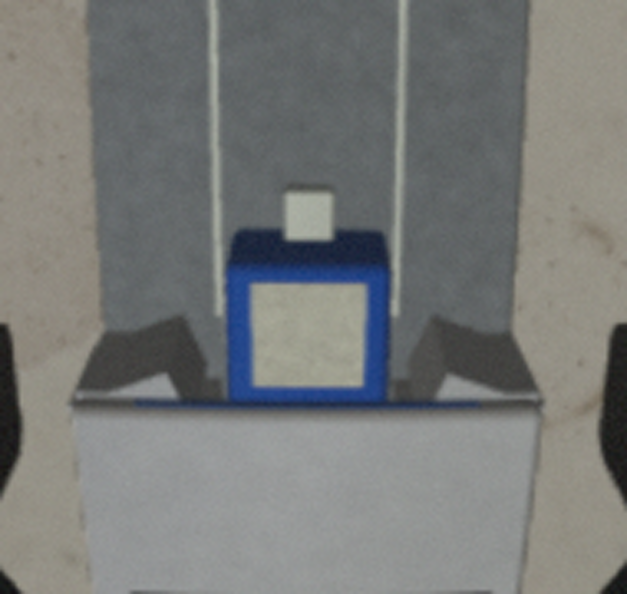

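View pics/s14.png

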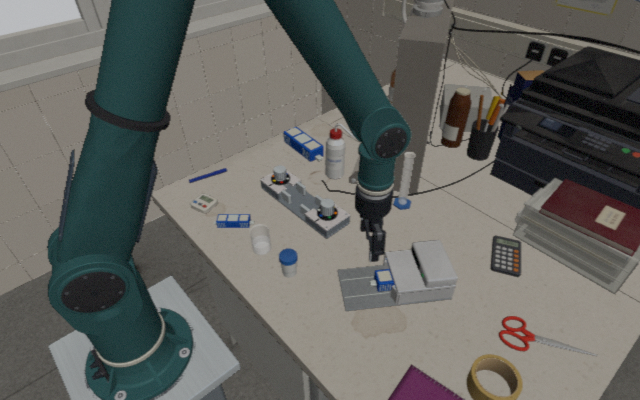

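```bash
python3 - <<'E'
from h import *
c=load("w14");o=(230,150);s=3.3
th=-.5967;x=np.array([np.cos(th),np.sin(th)]);y=np.array([-x[1],x[0]])
f=lambda v,z:P6(c,*v,z,o,s)[:2]
a=rayf(c,257,128,.006)[:2];b=rayf(c,391,128,.006)[:2];m=(a+b)/2+.12*x;print(m,np.linalg.norm(a-b))
for n,v,z in [("tab end top",(309,187),.018),("bodyL",(228,268),.038),("bodyR",(388,266),.038),("bL2",(231,395),.038),("bR2",(385,395),.038),("lineL",(215,200),.006),("lineR",(401,200),.006),("roofL",(75,405),.056),("roofR",(540,405),.056)]:
    q=f(v,z)-m;print(n,(q@x*1000).round(1),(q@y*1000).round(1))
E
```

```text
[ 0.54138    -0.23584061] 0.12143918262448745
tab end top -49.7 -0.5
bodyL -33.6 -21.4
bodyR -34.3 20.0
bL2 3.5 -21.5
bR2 3.3 20.3
lineL -42.3 -27.3
lineR -42.4 25.9
roofL -2.0 -60.6
roofR -2.4 59.1
```

```bash
python3 -c "
from cell import manip
print(manip.job_done());print(manip.get_obs()['time_s'])"
```

```text
the job is handed in; nothing more can be done
None
the job is handed in; nothing more can be done
```

The cassette is in the reader's slot at the stop, and I handed the job in at about 22 s; no verdict was reported.

- **Dials:** I turned the left dial clockwise by 1.94 rad to yellow. The top view showed the yellow dot at the pointer line. I then turned the right dial counterclockwise by 1.74 rad to blue. The image measurement put it within 0.01 rad of its code.
- **Cassette:** I lifted it straight out and set it on the tray about 80 mm before the mouth. It lay centred between the guide lines to within 1 mm and in line to within about 0.01 rad. I let go, took it again at its tail and slid it in until a force of about 4.5 N showed it had reached the stop.

**Last checks:** after I let go and backed away, the wrist view put the body's tail end 34 mm outside the mouth, as specified. The tab end read 49.7 mm against the nominal 48 mm. The same view read the roof edge about 2 mm off, which accounts for the difference. Sideways offset was under 1 mm, and the arm position at the stop also put the cassette at home. The scene view showed the beaker, pot and wash bottle upright where they started. The flask was hidden behind the arm there, but the wrist view showed it upright; I did not measure its position.

The first servo calls were refused because the rows had no "rot" entry, and the arm did not move on them. No other check failed.

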